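Put away a delivery: stack the goods bins on their ledges and hang the flanges

TASK

Put the ignition module into the empty base bin, then stack all the other bins on it in one column, each turned half a turn against the one below (orange end over blue end) so that it rests on the ledges instead of nesting onto the goods. Hang every exhaust flange from the wooden file by its bore on a free hook of the revolving rack, one to a hook, each time turning the rack so that the hook you load faces the red front mark. Leave the base bin standing on the counter and the other things on the counter alone.

Things in the scene. Friction and masses are not known exactly. Their poses are not given: they have to be found in the camera images.
- bin_base: base bin: blue stack-nest bin 152 mm long (its x, orange end at +x), 64 wide (y), 70 high, empty, 0.18 kg, loose, lying across the table. Origin: centre of the underside. The top 20 mm is a straight collar, 64 mm wide outside, 59 inside, to grip across from above; below, the body tapers to 36 mm wide. Ledges along both long walls inside, 50 mm up. Inner floor 31 by 133 mm, 2.5 mm thick.
- bin_base_orange (a point): top of the base bin's orange end, 75 mm from its middle along its x, at rim height. Two bins with orange ends the same way nest: the feet drop through pockets in the ledges onto the goods. Turned half a turn, the feet stand on the ledges, underside 50 mm above that of the bin below; 3 mm play all round inside the collar.
- module: ignition module, black box 56 mm (its x) by 28 mm (y) by 26 mm high with aluminium fins on top, 0.09 kg, on the counter. Origin: centre of the underside. Gripped by its two ends (56 mm apart) it goes with the fingers into the base bin, its x along the bin's x.
- rack: revolving hook rack, fixed: round dark base of 170 mm diameter, column, and a turning head with six hooks, three of them taken. Origin: centre of the foot; its -x axis is the front, marked by a red block on the base, roughly towards the robot.
- rack_head (a joint): angle of the rack's turning head, counter-clockwise from above, without stops; it stays where it is left (about 0.08 N m of friction). At 0 hook_a faces the front mark, at -1.047 hook_b, at -2.094 hook_c (or a full turn more). Turned by the round knob on top.
- knob (a point): middle of the round black knob on top of the rack's head, on its axis, 229 mm above the counter; 52 mm diameter, 28 mm high. The hook arms lie 59 mm lower.
- bin_b: goods bin of the same shape and origin as the base bin (152 x 64 x 70 mm, collar and ledges alike, orange end at +x), loose, about 0.3 kg, filled up to 39 mm with four brass bushes packed tight (they do not move), on the counter. May be absent.
- bin_b_orange (a point): top of the orange end of bin_b, 75 mm from its middle along its x, at rim height.
- bin_c: goods bin of the same shape and origin as the base bin (152 x 64 x 70 mm, collar and ledges alike, orange end at +x), loose, about 0.3 kg, filled up to 39 mm with two dark steel rollers packed tight (they do not move), on the counter. May be absent.
- bin_c_orange (a point): top of the orange end of bin_c, 75 mm from its middle along its x, at rim height.
- bin_d: goods bin of the same shape and origin as the base bin (152 x 64 x 70 mm, collar and ledges alike, orange end at +x), loose, about 0.3 kg, filled up to 39 mm with three small cartons packed tight (they do not move), on the counter. May be absent.
- bin_d_orange (a point): top of the orange end of bin_d, 75 mm from its middle along its x, at rim height.
- flange_a: exhaust flange, steel plate 90 mm square, 8 mm thick (its x), 44 mm bore in the middle, about 0.4 kg. Origin: middle of its lower edge; z up. It stands on edge in a slot of the wooden file, its foot 12 mm above the counter, fences up to 42 mm; the three slots are 50 mm apart. Pinched across its thickness at the top edge (up to 20 mm down), the bore stays free. May be absent.
- flange_a_bore (a point): centre of the bore of flange_a, 45 mm above its lower edge.
- flange_b: exhaust flange, steel plate 90 mm square, 8 mm thick (its x), 44 mm bore in the middle, about 0.4 kg. Origin: middle of its lower edge; z up. It stands on edge in a slot of the wooden file, its foot 12 mm above the counter, fences up to 42 mm; the three slots are 50 mm apart. Pinched across its thickness at the top edge (up to 20 mm down), the bore stays free. May be absent.
- flange_b_bore (a point): centre of the bore of flange_b, 45 mm above its lower edge.
- flange_c: exhaust flange, steel plate 90 mm square, 8 mm thick (its x), 44 mm bore in the middle, about 0.4 kg. Origin: middle of its lower edge; z up. It stands on edge in a slot of the wooden file, its foot 12 mm above the counter, fences up to 42 mm; the three slots are 50 mm apart. Pinched across its thickness at the top edge (up to 20 mm down), the bore stays free. May be absent.
- flange_c_bore (a point): centre of the bore of flange_c, 45 mm above its lower edge.
- hook_a (a point): a free hook of the rack: point on the axis of its level arm, 85 mm from the rack's axis, 170 mm above the counter. The arm is an 8 mm bar that runs straight outward to 105 mm from the axis, then turns up; the tip's top is 18 mm above the arm's axis and 117 mm out. The other hooks carry flanges that do not come off.
- hook_b (a point): a free hook of the rack: point on the axis of its level arm, 85 mm from the rack's axis, 170 mm above the counter. The arm is an 8 mm bar that runs straight outward to 105 mm from the axis, then turns up; the tip's top is 18 mm above the arm's axis and 117 mm out. The other hooks carry flanges that do not come off.
- hook_c (a point): a free hook of the rack: point on the axis of its level arm, 85 mm from the rack's axis, 170 mm above the counter. The arm is an 8 mm bar that runs straight outward to 105 mm from the axis, then turns up; the tip's top is 18 mm above the arm's axis and 117 mm out. The other hooks carry flanges that do not come off.

How it is judged:
At the end, for the whole second after the job is handed in: Base bin upright on the counter, module inside on its floor; each goods bin level in the column, 50, 100 or 150 mm (within 6) above the base bin, within 20 mm of its centre, orange ends alternating; each flange hangs by its bore on its own free hook (within 35 mm of the hook point); all still (angle between each of bin_base, bin_b, bin_c, bin_d's own z axis and vertical below 0.08 rad and height (world z) of bin_base below 0.008 m and x of module in the frame of bin_base between -0.05 and 0.05 m and y of module in the frame of bin_base between -0.016 and 0.016 m and z of module in the frame of bin_base between -0.005 and 0.02 m and ((z of bin_b in the frame of bin_base between 0.044 and 0.056 m and horizontal distance between bin_b and bin_base below 0.02 m and x of bin_b_orange in the frame of bin_base below -0.055 m) or (z of bin_b in the frame of bin_base between 0.094 and 0.106 m and horizontal distance between bin_b and bin_base below 0.02 m and x of bin_b_orange in the frame of bin_base above 0.055 m) or (z of bin_b in the frame of bin_base between 0.144 and 0.156 m and horizontal distance between bin_b and bin_base below 0.02 m and x of bin_b_orange in the frame of bin_base below -0.055 m)) and linear speed of each of bin_b, bin_c, bin_d below 0.03 m/s and ((z of bin_c in the frame of bin_base between 0.044 and 0.056 m and horizontal distance between bin_c and bin_base below 0.02 m and x of bin_c_orange in the frame of bin_base below -0.055 m) or (z of bin_c in the frame of bin_base between 0.094 and 0.106 m and horizontal distance between bin_c and bin_base below 0.02 m and x of bin_c_orange in the frame of bin_base above 0.055 m) or (z of bin_c in the frame of bin_base between 0.144 and 0.156 m and horizontal distance between bin_c and bin_base below 0.02 m and x of bin_c_orange in the frame of bin_base below -0.055 m)) and ((z of bin_d in the frame of bin_base between 0.044 and 0.056 m and horizontal distance between bin_d and bin_base below 0.02 m and x of bin_d_orange in the frame of bin_base below -0.055 m) or (z of bin_d in the frame of bin_base between 0.094 and 0.106 m and horizontal distance between bin_d and bin_base below 0.02 m and x of bin_d_orange in the frame of bin_base above 0.055 m) or (z of bin_d in the frame of bin_base between 0.144 and 0.156 m and horizontal distance between bin_d and bin_base below 0.02 m and x of bin_d_orange in the frame of bin_base below -0.055 m)) and (((horizontal distance between flange_a_bore and hook_a below 0.035 m and height (world z) of flange_a_bore between 0.138 and 0.166 m) and (horizontal distance between flange_b_bore and hook_b below 0.035 m and height (world z) of flange_b_bore between 0.138 and 0.166 m) and (horizontal distance between flange_c_bore and hook_c below 0.035 m and height (world z) of flange_c_bore between 0.138 and 0.166 m)) or ((horizontal distance between flange_a_bore and hook_a below 0.035 m and height (world z) of flange_a_bore between 0.138 and 0.166 m) and (horizontal distance between flange_b_bore and hook_c below 0.035 m and height (world z) of flange_b_bore between 0.138 and 0.166 m) and (horizontal distance between flange_c_bore and hook_b below 0.035 m and height (world z) of flange_c_bore between 0.138 and 0.166 m)) or ((horizontal distance between flange_a_bore and hook_b below 0.035 m and height (world z) of flange_a_bore between 0.138 and 0.166 m) and (horizontal distance between flange_b_bore and hook_a below 0.035 m and height (world z) of flange_b_bore between 0.138 and 0.166 m) and (horizontal distance between flange_c_bore and hook_c below 0.035 m and height (world z) of flange_c_bore between 0.138 and 0.166 m)) or ((horizontal distance between flange_a_bore and hook_b below 0.035 m and height (world z) of flange_a_bore between 0.138 and 0.166 m) and (horizontal distance between flange_b_bore and hook_c below 0.035 m and height (world z) of flange_b_bore between 0.138 and 0.166 m) and (horizontal distance between flange_c_bore and hook_a below 0.035 m and height (world z) of flange_c_bore between 0.138 and 0.166 m)) or ((horizontal distance between flange_a_bore and hook_c below 0.035 m and height (world z) of flange_a_bore between 0.138 and 0.166 m) and (horizontal distance between flange_b_bore and hook_a below 0.035 m and height (world z) of flange_b_bore between 0.138 and 0.166 m) and (horizontal distance between flange_c_bore and hook_b below 0.035 m and height (world z) of flange_c_bore between 0.138 and 0.166 m)) or ((horizontal distance between flange_a_bore and hook_c below 0.035 m and height (world z) of flange_a_bore between 0.138 and 0.166 m) and (horizontal distance between flange_b_bore and hook_b below 0.035 m and height (world z) of flange_b_bore between 0.138 and 0.166 m) and (horizontal distance between flange_c_bore and hook_a below 0.035 m and height (world z) of flange_c_bore between 0.138 and 0.166 m))) and linear speed of each of flange_a, flange_b, flange_c below 0.05 m/s and velocity of joint rack_head between -0.05 and 0.05 rad/s); the robot touches nothing.
It fails at once if one of the bystanders is pushed more than 6 cm or knocked over (distance of any of spool, carton, oil, jar, wrench, driver, block from where it was at the start of the episode above 0.06 m or angle between any of spool, carton, oil, jar, block's own z axis and vertical above 0.5 rad).
It fails at once if a flange is put on a hook while that hook is more than 40 degrees away from the red front mark ((contact force between the fingers and flange_a above 1 N and horizontal distance between flange_a_bore and hook_a below 0.03 m and height (world z) of flange_a_bore below 0.185 m and x of flange_a_bore in the frame of rack above -0.06 m) or (contact force between the fingers and flange_a above 1 N and horizontal distance between flange_a_bore and hook_b below 0.03 m and height (world z) of flange_a_bore below 0.185 m and x of flange_a_bore in the frame of rack above -0.06 m) or (contact force between the fingers and flange_a above 1 N and horizontal distance between flange_a_bore and hook_c below 0.03 m and height (world z) of flange_a_bore below 0.185 m and x of flange_a_bore in the frame of rack above -0.06 m) or (contact force between the fingers and flange_b above 1 N and horizontal distance between flange_b_bore and hook_a below 0.03 m and height (world z) of flange_b_bore below 0.185 m and x of flange_b_bore in the frame of rack above -0.06 m) or (contact force between the fingers and flange_b above 1 N and horizontal distance between flange_b_bore and hook_b below 0.03 m and height (world z) of flange_b_bore below 0.185 m and x of flange_b_bore in the frame of rack above -0.06 m) or (contact force between the fingers and flange_b above 1 N and horizontal distance between flange_b_bore and hook_c below 0.03 m and height (world z) of flange_b_bore below 0.185 m and x of flange_b_bore in the frame of rack above -0.06 m) or (contact force between the fingers and flange_c above 1 N and horizontal distance between flange_c_bore and hook_a below 0.03 m and height (world z) of flange_c_bore below 0.185 m and x of flange_c_bore in the frame of rack above -0.06 m) or (contact force between the fingers and flange_c above 1 N and horizontal distance between flange_c_bore and hook_b below 0.03 m and height (world z) of flange_c_bore below 0.185 m and x of flange_c_bore in the frame of rack above -0.06 m) or (contact force between the fingers and flange_c above 1 N and horizontal distance between flange_c_bore and hook_c below 0.03 m and height (world z) of flange_c_bore below 0.185 m and x of flange_c_bore in the frame of rack above -0.06 m)).
Of bin_b, bin_c, bin_d only 2 to 3 are there at a start; the rules pass over those that are not, and their reading is None.
Of flange_a, flange_b, flange_c only 2 to 3 are there at a start; the rules pass over those that are not, and their reading is None.
At some moment in a run one of module, flange_a, flange_b, flange_c may be knocked a few centimetres aside while the robot is not near it.
It also fails if it takes over 210 s, if anything falls off the work surface, if the arm or the gripper's body presses on something with over 40 N, if the wrist force passes 120 N, or if a joint passes its speed limit or range.

ROBOT

A 6-joint arm with a two-finger parallel gripper is mounted at the origin on the work surface. World frame = base frame: x ahead of the robot, y to its left, z up, the work surface at z = 0. Lengths are in m, angles in rad, forces in N, time in s.
With the tool pointing down it reaches from about 0.25 to 0.725 m from the base axis. Payload 4 kg.
Tool frame: the origin (TCP) lies midway between the tips of the shut fingers; the grasp point (between the pads) lies 19 mm behind it; x points along the fingers, y is the direction in which the jaws open and shut, and the axes are right-handed (so a half turn about x gives the same grasp; the last joint's range is limited). The gripper opens to 85 mm and grips with 20 to 120 N. Pads are 22 mm wide; open, the fingers measure 114 mm over their backs; the gripper's body (76 mm by 85 mm) begins 54 mm behind the grasp point. The pads swing forward as they close: fully open they stand 13 mm farther back than shut.
Start: joints at [1.127, 0.241, 0.005, 1.335, 0, 1.571], TCP at [0.215, 0.452, 0.231] pointing down, gripper open.
Joint ranges: [-2.72, 2.72], [-1.05, 1.87], [-1.09, 1.28], [-1.99, 2.15], [-1.42, 1.44], [-3.14, 3.14]. Speed limits (rad/s): [2.79, 2.79, 3.14, 3.14, 3.14, 3.14].

INTERFACE

Orientations are given as a unit quaternion [x, y, z, w].
In Python, from workcell import * gives the robot as it stands.
- The arm moves only by the tool play_rows, never from a script. Its argument "plan" is a list of rows, each a list of 7 numbers: the shift along the tool's x, y, z in mm, then the turn, a rotation vector about the tool's x, y, z in rad, then the closure, from -1 (fully open) to 1 (shut). In form: [[x, y, z, rx, ry, rz, grip], ...]. A call has 1 to 20 rows; each row shifts and turns the commanded pose from where the row before left it, along the tool's axes as they then stand; what a row does not reach is not made up. A row lasts 1/12 s, in which the tool goes at most 41.7 mm and 7.16 degrees, less where a joint would pass 70% of its speed; a pose out of reach is approached as far as the arm can. A call with a gripper value outside its range is refused whole. The fingers move at their own pace and stop on an object; the grip force is fixed at half the most. Time passes only in rows, so rows that do not move let the fingers close. It gives the time, the measured TCP pose, the force and the opening at its end, in the units of the state.
- get_obs(): the state, without advancing time (a new reading comes with each control period).
- camera(name): name is "scene" or "top"; returns a dict with "frame" (480x640x3 uint8, red, green, blue), "depth" (480x640 float32, m along the optical axis (not along the pixel's ray), 0 where there is no reading), "fx", "fy", "cx", "cy" (pixels), "camera_from_world" (4x4, takes a point from world to camera coordinates). Camera axes: x right, y up, looking along -z (the intrinsics and any distortion apply to the point x, -y, -z); pixel columns grow to the right and rows downward; lengths in m; the calibration is good to about 2 mm. A picture is of the moment at which its call begins.
- job_done(): hands the job in, once; it reports no verdict.
Trained networks look in a picture, given as the dict that the camera call returned (one of the last four; its "shot" number tells which), for a name from the list of things; names that differ only in an ending like _2 or _b are one class to them, and where a whole thing is asked for, a point or a joint stands for the part that bears it (a point fixed in the world has none). Each returns a list of dicts, best first, with "confidence" (0 to 1); they miss things now and then, are a little off and sometimes report something else, mostly with a low value. They report only what shows in the picture. A call takes as long as a camera call.
- search_frame(thing, picture): "centre" ([x, y, z] in m, in world coordinates, good to about 4 mm: the middle of the surface that is visible of it).
- pinpoint(thing, picture): "centre" ([x, y, z] in m, in world coordinates, good to about 4 mm: a listed point, or the origin of a listed thing).
The state is a dict: "clock": time; "joint_pos": joint angles; "joint_vel": joint speeds; "tau": joint torques, N m; "eef_pos": TCP position; "tool_rot": TCP orientation; "ft_force": force on the tool from outside, world axes, zero at the start; "ft_torque": the same for the moment, N m; "grip_width": finger opening in m.
Only numpy, scipy, OpenCV 4.12 (cv2) and the standard library are available. Lean on these libraries where they do the work, as an engineer would, in place of code of your own. Each camera call takes 0.05 s, during which the arm holds its last target. There are 200 camera calls.

## Working session

There is one attempt and no reset: what is moved stays moved. The work goes in short steps, Python scripts to look and compute and a tool call to move; the robot and the scene stay as the last step left them, time stands still between calls to the robot, and variables do not carry over. Pictures are saved under pics/ and viewed, about 12 in all and at most 16, crops included, and the job is handed in when it is done.

Besides the shell and the picture viewer there is one more tool, called as name(argument=value, ...) on one line, values as JSON. play_rows: Moves the arm, as the interface text tells. Its arguments: {"type":"object","properties":{"plan":{"type":"array","items":{"type":"array","items":{"type":"number"}}}},"required":["plan"]}

```bash
ls; mkdir -p pics
cat > h.py <<'E'
from workcell import *
import numpy as np, cv2
from scipy.spatial.transform import Rotation as R
def snap(n,f=None):
    p=camera(n)
    if f: cv2.imwrite('pics/'+f,cv2.cvtColor(p['frame'],cv2.COLOR_RGB2BGR))
    return p
def cloud(p):
    d=p['depth'];v,u=np.mgrid[0:480,0:640]
    X=(u-p['cx'])/p['fx']*d;Y=-(v-p['cy'])/p['fy']*d
    P=np.stack([X,Y,-d,np.ones_like(d)],-1)
    W=P@np.linalg.inv(p['camera_from_world']).T
    W[d==0]=np.nan
    return W[...,:3]
E
python3 - <<'E'
from h import *
print(get_obs())
ps=[snap('scene','s1.png'),snap('top','t1.png')]
for p in ps: print(p['fx'],p['cx'],np.linalg.inv(p['camera_from_world'])[:3,3])
for t in ['bin_base','bin_base_orange','module','rack','knob','bin_b','bin_b_orange','bin_c','bin_c_orange','bin_d','bin_d_orange','flange_a','flange_a_bore','hook_a','hook_b','hook_c']:
    for i,p in enumerate(ps):
        print(t,'st'[i],[(np.round(r['centre'],3).tolist(),round(r['confidence'],2)) for r in pinpoint(t,p)][:5])
E
```

```text
pics
{'clock': 0.0, 'joint_pos': array([ 1.12699354e+00,  2.41409958e-01,  3.76268880e-03,  1.33521124e+00,
       -1.68114146e-05,  1.57077391e+00]), 'joint_vel': array([-0.0007683 , -0.00171583,  0.0004769 ,  0.0012039 ,  0.00011786,
        0.0009292 ]), 'tau': array([-7.80518676e-04, -3.72320580e+01,  2.52406186e+01,  1.69835048e-02,
       -1.04848871e-04, -7.84161728e-06]), 'eef_pos': array([0.21442767, 0.45100224, 0.23042915]), 'tool_rot': array([ 0.15490311,  0.6899251 , -0.15632815,  0.68961576]), 'ft_force': array([-0.24903377,  0.88134406, -0.37702963]), 'ft_torque': array([0.0415811 , 0.0230468 , 0.02242868]), 'grip_width': 0.08535795110980512}
568.3503120588066 330.2758261515397 [ 1.24198089 -0.10829398  1.08029141]
573.4177649770533 329.0485699412336 [ 0.46387218 -0.0082718   1.30760588]
bin_base s [([0.644, -0.022, 0.001], 0.72), ([0.599, 0.334, 0.0], 0.26)]
bin_base t [([0.649, -0.031, -0.0], 0.9), ([0.598, 0.33, -0.001], 0.41)]
bin_base_orange s [([0.634, 0.047, 0.072], 0.74)]
bin_base_orange t [([0.634, 0.05, 0.068], 0.92)]
module s [([0.398, 0.22, 0.002], 0.57), ([
[... 1468 characters left out ...]
([0.683, 0.316, 0.171], 0.92), ([0.652, 0.397, 0.172], 0.76), ([0.647, -0.02, -0.003], 0.65), ([0.625, 0.254, 0.166], 0.57)]
hook_a t [([0.626, 0.254, 0.168], 0.86), ([0.651, 0.396, 0.17], 0.85), ([0.681, 0.322, 0.171], 0.57)]
hook_b s [([0.683, 0.316, 0.171], 0.92), ([0.652, 0.397, 0.172], 0.76), ([0.647, -0.02, -0.003], 0.65), ([0.625, 0.254, 0.166], 0.57)]
hook_b t [([0.626, 0.254, 0.168], 0.86), ([0.651, 0.396, 0.17], 0.85), ([0.681, 0.322, 0.171], 0.57)]
hook_c s [([0.683, 0.316, 0.171], 0.92), ([0.652, 0.397, 0.172], 0.76), ([0.647, -0.02, -0.003], 0.65), ([0.625, 0.254, 0.166], 0.57)]
hook_c t [([0.626, 0.254, 0.168], 0.86), ([0.651, 0.396, 0.17], 0.85), ([0.681, 0.322, 0.171], 0.57)]
```

View pics/s1.png

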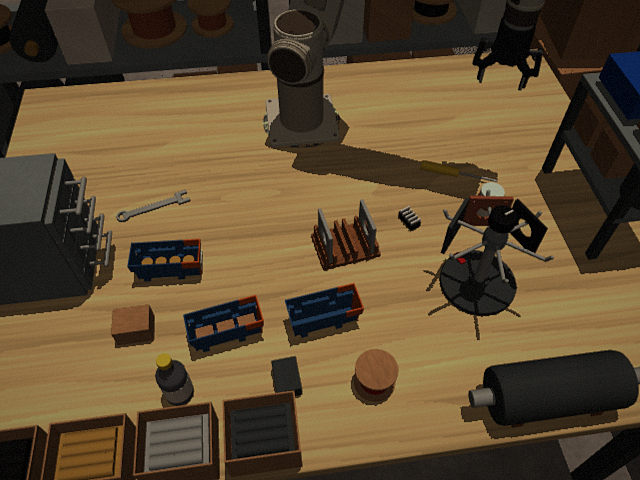

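View pics/t1.png

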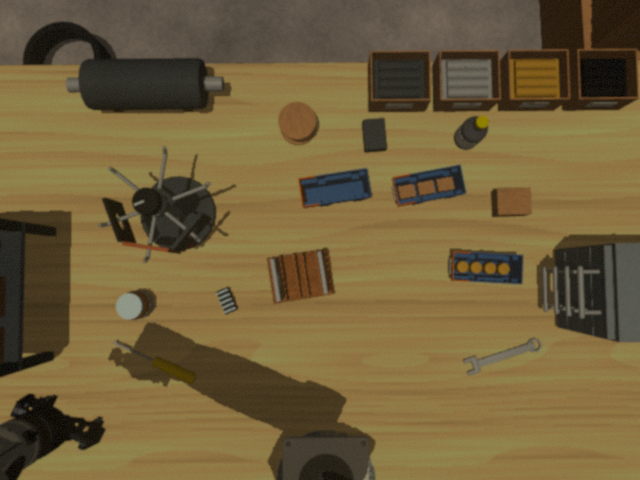

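The scene shows:
- The base bin is at about (335,188) in the top view.
- bin_d, with cartons, is at (428,186). bin_b, with bushes, is at (485,267). There is no bin_c.
- Two flanges stand in the outer file slots at (272,280) and (328,272).
- The module is at (227,300).
- The rack is at (180,210), with its red mark towards the robot.

Next I'll refine these poses from the depth.

```bash
cat >> h.py <<'E'
def rect(W,c,r,z0,z1):
    "min-area rectangle of points near c in height band: centre, (long,short) mm, angle of long axis deg, z median"
    m=(np.hypot(W[...,0]-c[0],W[...,1]-c[1])<r)&(W[...,2]>z0)&(W[...,2]<z1)
    P=W[m]
    if len(P)<8: return None
    (cx,cy),(w,h),a=cv2.minAreaRect((P[:,:2]*1000).astype(np.float32))
    if w<h: w,h,a=h,w,a+90
    return np.round([cx,cy,w,h,(a+90)%180-90,np.median(P[:,2])*1000,len(P)],1)
def pose():
    o=get_obs();M=R.from_quat(o['tool_rot']).as_matrix()
    return o,M
def to(x,y,z,yaw=None):
    "tool-axis mm to reach the TCP target; turn about tool x (rad), yaw = world angle of tool y, deg (mod 180 unless signed)"
    o,M=pose();d=M.T@(np.array([x,y,z])-o['eef_pos'])*1000
    th=np.degrees(np.arctan2(M[1,1],M[0,1]))
    print('shift',np.round(d,1),'|h|',round(np.hypot(d[1],d[2])),'th',round(th,2),'tilt',np.round(M[:,0],3),'j',np.round(o['joint_pos'],2))
    if yaw is not None:
        for k in (-180,0,180,360):
            r=-np.radians(yaw+k-th)
            if abs(r)<3.6: print('  turn rx',round(r,3),'yaw',yaw+k)
E
python3 - <<'E'
from h import *
T=snap('top');S=snap('scene');
for n,p in (('t',T),('s',S)):
    W=cloud(p);f=p['frame'].astype(int)
    print(n)
    for k,c in dict(base=(.648,-.028),d=(.646,-.230),b=(.467,-.354)).items(): print(k,rect(W,c,.095,.064,.080))
    print('module',rect(W,(.399,.22),.05,.012,.05))
    print('flA',rect(W,(.446,.102),.06,.085,.11),'flC',rect(W,(.46,.004),.06,.085,.11))
    m=(f[...,0]>120)&(f[...,1]<50)&(f[...,2]<50)&(np.hypot(W[...,0]-.6,W[...,1]-.33)<.11)&(W[...,2]<.06)
    print('red',m.sum(),np.nanmean(W[m],0) if m.any() else 0, np.nanmax(W[m],0) if m.any() else 0)
    print('knob',rect(W,(.6,.33),.05,.222,.235))
to(0,0,0)
E
```

```text
t
base [646.8 -27.4 152.4  65.4 -81.9  70.1 308. ]
d [ 650.  -233.4  153.    65.5  -79.6   70.6  307. ]
b [ 469.2 -355.6  153.    64.2   86.5   70.4  290. ]
module [401.7 216.1  55.6  29.4  24.2  20.9 327. ]
flA [448.   99.6  89.3   8.4   8.8 102.6 196. ] flC [462.2   0.7  89.4   7.9   8.6 102.9 166. ]
red 0 0 0
knob [594.  313.8  49.8  20.7 -19.6 229.2  57. ]
s
base [644.9 -24.4 152.7  68.6 -81.9  69.  468. ]
d [ 649.2 -230.1  152.2   68.9  -79.3   69.1  511. ]
b [ 467.8 -352.5  152.1   70.8   85.9   68.7  454. ]
module [401.4 219.   56.8  31.9  23.6  22.2 266. ]
flA [447.3 102.2  93.   10.2   8.7 100.5 204. ] flC [461.3   3.1  91.8   9.1   9.  101.3 187. ]
red 19 [0.54432863 0.30795846 0.01909148] [0.55036073 0.31489581 0.0227788 ]
knob [609.4 322.3  51.8  28.3  51.1 228.6 123. ]
shift [ 231.3 -500.    -0. ] |h| 500 th 64.57 tilt [ 0. -0. -1.] j [ 1.13  0.24  0.    1.34 -0.    1.57]
```

```bash
cat >> h.py <<'E'
def leg(x,y,z,yaw,start=None):
    "turn first, then shift: numbers in mm/rad in the turned tool frame. start=(x,y,z,th)"
    o,M=pose();e=o['eef_pos']*1000;th=np.degrees(np.arctan2(M[1,1],M[0,1]))
    if start: e=np.array(start[:3]);th=start[3]
    d=np.array([x,y,z])-e
    for k in (-360,-180,0,180,360):
        a=yaw+k
        if abs(a-th)<200:
            c,s=np.cos(np.radians(a)),np.sin(np.radians(a))
            print(f'yaw {a:.1f}: rx {-np.radians(a-th):.3f}  x(down) {-d[2]:.1f} y {c*d[0]+s*d[1]:.1f} z {s*d[0]-c*d[1]:.1f}')
    if not start: print(' now',np.round(e,1),round(th,2),'tilt',np.round(M[:,0],3),'w',round(o['grip_width']*1000,1),'F',np.round(o['ft_force'],1),'j',np.round(o['joint_pos'],2),'t',round(o['clock'],2))
E
python3 - <<'E'
from h import *
leg(401.5,217.5,120,24)
print('module->base');leg(646,-26,120,98.1,(401.5,217.5,120,24))
S=snap('scene');f=S['frame'];cv2.imwrite('pics/rack1.png',cv2.cvtColor(cv2.resize(f[170:330,400:580],None,fx=4,fy=3.7,interpolation=2),cv2.COLOR_RGB2BGR))
E
```

```text
yaw 24.0: rx 0.708  x(down) 111.3 y 75.5 z 289.8
yaw 204.0: rx -2.433  x(down) 111.3 y -75.5 z -289.8
 now [214.7 451.6 231.3] 64.57 tilt [ 0. -0. -1.] w 85.3 F [-0.8 -0.1 -0.3] j [ 1.13  0.24  0.    1.34 -0.    1.57] t 1.8
module->base
yaw -81.9: rx 1.848  x(down) -0.0 y 275.5 z -207.8
yaw 98.1: rx -1.293  x(down) -0.0 y -275.5 z 207.8
```

View pics/rack1.png

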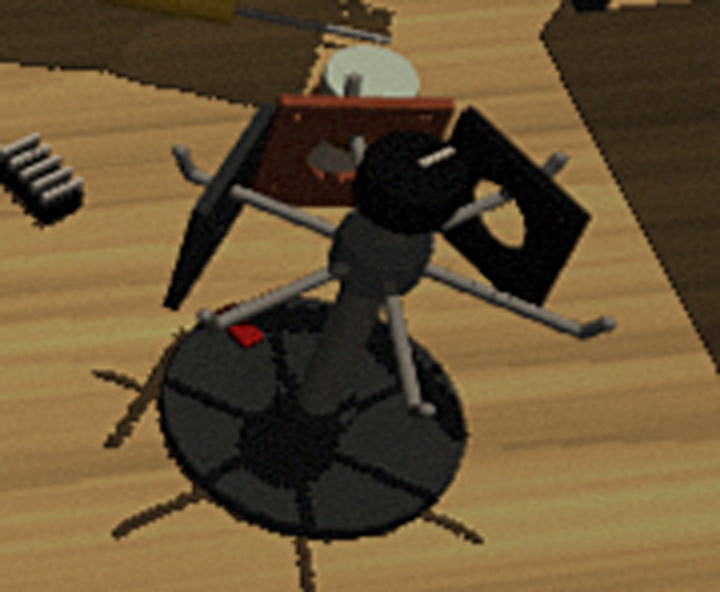

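play_rows(plan=[[0,0,0,0.118,0,0,-1],[0,0,0,0.118,0,0,-1],[0,0,0,0.118,0,0,-1],[0,0,0,0.118,0,0,-1],[0,0,0,0.118,0,0,-1],[0,0,0,0.118,0,0,-1],[0,9.4,36.2,0,0,0,-1],[0,9.4,36.2,0,0,0,-1],[0,9.4,36.2,0,0,0,-1],[0,9.4,36.2,0,0,0,-1],[0,9.4,36.2,0,0,0,-1],[0,9.4,36.2,0,0,0,-1],[0,9.4,36.2,0,0,0,-1],[0,9.4,36.2,0,0,0,-1],[35,0,0,0,0,0,-1],[35,0,0,0,0,0,-1],[35,0,0,0,0,0,-1],[35,0,0,0,0,0,-1],[25,0,0,0,0,0,-1],[0,0,0,0,0,0,-1]])

```text
clock: 3.52
eef_pos: [0.3972, 0.2153, 0.0616]
tool_rot: [0.382, 0.595, -0.388, 0.591]
ft_force: [-1.5, -0.4, -1.1]
grip_width: 0.0851
```

Run:
```python
from h import *
leg(401.5,217.5,3,24)
W=cloud(snap('scene','s2.png'));print(rect(W,(.4,.218),.05,.012,.03))
for n in 'st':
    p=snap('scene' if n=='s' else 'top'); print([(np.round(r['centre'],3),r['confidence']) for r in pinpoint('module',p)][:2])
```

```text
yaw -156.0: rx 3.141  x(down) 58.6 y -4.8 z 0.3
yaw 24.0: rx -0.000  x(down) 58.6 y 4.8 z -0.3
yaw 204.0: rx -3.142  x(down) 58.6 y -4.8 z 0.3
 now [397.2 215.3  61.6] 23.99 tilt [-0.009 -0.005 -1.   ] w 85.1 F [-1.5 -0.4 -1.1] j [ 0.5   0.31 -0.38  0.89 -0.    1.65] t 3.52
[401.3 218.7  58.   31.2  23.2  21.5 263. ]
[(array([0.4  , 0.224, 0.   ]), 0.74)]
[(array([0.402, 0.216, 0.003]), 0.64)]
```

play_rows(plan=[[0,4,0,0,0,0,-1],[30,0,0,0,0,0,-1],[28,0,0,0,0,0,-1],[0,0,0,0,0,0,-1],[0,0,0,0,0,0,1],[0,0,0,0,0,0,1],[0,0,0,0,0,0,1],[0,0,0,0,0,0,1],[0,0,0,0,0,0,1],[0,0,0,0,0,0,1],[0,0,0,0,0,0,1],[0,0,0,0,0,0,1]])

```text
clock: 4.77
eef_pos: [0.4063, 0.22, 0.0108]
tool_rot: [0.386, 0.592, -0.384, 0.594]
ft_force: [-1.3, 0.3, 4.5]
grip_width: 0.0534
```

Run:
```python
from h import *
leg(646,-26,150,98.1)
p=snap('scene');f=p['frame'];cv2.imwrite('pics/m2.png',cv2.cvtColor(cv2.resize(f[130:290,300:500],None,fx=4,fy=3.7,interpolation=2),cv2.COLOR_RGB2BGR))
```

```text
yaw -81.9: rx 1.848  x(down) -139.2 y 277.4 z -202.6
yaw 98.1: rx -1.293  x(down) -139.2 y -277.4 z 202.6
 now [406.3 220.   10.8] 24.01 tilt [ 0.003  0.002 -1.   ] w 53.4 F [-1.3  0.3  4.5] j [ 0.5   0.39 -0.43  0.75  0.    1.65] t 4.77
```

View pics/m2.png

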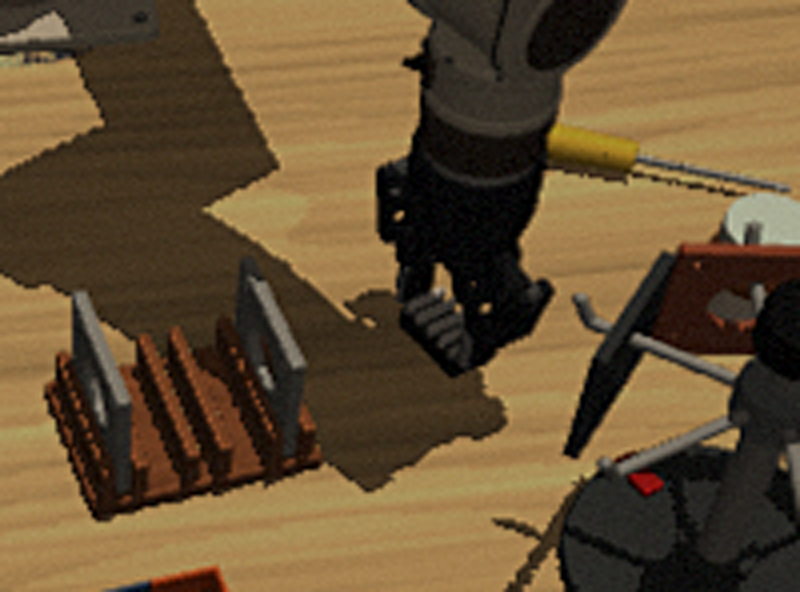

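play_rows(plan=[[-35,0,0,-0.1175,0,0,1],[-35,0,0,-0.1175,0,0,1],[-35,0,0,-0.1175,0,0,1],[-35,0,0,-0.1175,0,0,1],[0,0,0,-0.1175,0,0,1],[0,0,0,-0.1175,0,0,1],[0,0,0,-0.1175,0,0,1],[0,0,0,-0.1175,0,0,1],[0,0,0,-0.1175,0,0,1],[0,0,0,-0.1175,0,0,1],[0,0,0,-0.1175,0,0,1],[0,-30.8,22.5,0,0,0,1],[0,-30.8,22.5,0,0,0,1],[0,-30.8,22.5,0,0,0,1],[0,-30.8,22.5,0,0,0,1],[0,-30.8,22.5,0,0,0,1],[0,-30.8,22.5,0,0,0,1],[0,-30.8,22.5,0,0,0,1],[0,-30.8,22.5,0,0,0,1],[0,-30.8,22.5,0,0,0,1]])

```text
clock: 6.48
eef_pos: [0.6458, -0.0285, 0.1504]
tool_rot: [-0.05, 0.704, 0.05, 0.706]
ft_force: [0.4, -0.2, 0.1]
grip_width: 0.0531
```

Run:
```python
from h import *
leg(646,-26,11,98.1)
for n in ('scene','top'):
    p=snap(n,'x_%s.png'%n); W=cloud(p); print(rect(W,(.646,-.027),.095,.064,.076)); print([(np.round(r['centre'],3),round(r['confidence'],2)) for r in pinpoint('module',p)][:2])
```

```text
yaw -81.9: rx 3.141  x(down) 139.4 y -2.4 z -0.5
yaw 98.1: rx -0.001  x(down) 139.4 y 2.4 z 0.5
yaw 278.1: rx -3.142  x(down) 139.4 y -2.4 z -0.5
 now [645.8 -28.5 150.4] 98.05 tilt [ 0.003 -0.    -1.   ] w 53.1 F [ 0.4 -0.2  0.1] j [-0.04  0.57  0.29  1.29  0.   -0.18] t 6.48
[645.8 -24.2 152.7  68.4 -81.9  69.  446. ]
[(array([ 0.644, -0.024,  0.141]), 0.63)]
[ 6.369e+02  4.600e+01  6.370e+01  9.000e+00 -5.000e-01  6.960e+01
  5.000e+01]
[]
```

play_rows(plan=[[0,2.4,0.5,0,0,0,1],[30,0,0,0,0,0,1],[30,0,0,0,0,0,1],[25,0,0,0,0,0,1],[20,0,0,0,0,0,1],[12,0,0,0,0,0,1],[10,0,0,0,0,0,1],[8,0,0,0,0,0,1],[0,0,0,0,0,0,1],[0,0,0,0,0,0,1]])

```text
clock: 7.52
eef_pos: [0.645, -0.024, 0.0144]
tool_rot: [-0.05, 0.705, 0.05, 0.706]
ft_force: [0.1, -0.1, -0.8]
grip_width: 0.0532
```

play_rows(plan=[[0,0,0,0,0,0,-0.65],[0,0,0,0,0,0,-0.65],[0,0,0,0,0,0,-0.65],[0,0,0,0,0,0,-0.65],[-20,0,0,0,0,0,-0.65],[-35,0,0,0,0,0,-0.65],[-35,0,0,0,0,0,-0.65],[-35,0,0,0.11,0,0,-1],[-10,0,0,0.1184,0,0,-1],[0,0,0,0.1184,0,0,-1],[0,0,0,0.1184,0,0,-1],[0,0,0,0.1184,0,0,-1],[0,0,0,0.1184,0,0,-1],[0,0,0,0.1184,0,0,-1],[0,0,0,0.1184,0,0,-1],[0,0,0,0.1184,0,0,-1],[0,0,0,0.1184,0,0,-1],[0,0,0,0.1184,0,0,-1],[0,0,0,0.1184,0,0,-1],[0,0,0,0.1184,0,0,-1]])

```text
clock: 9.18
eef_pos: [0.6444, -0.0245, 0.1484]
tool_rot: [0.454, 0.542, -0.454, 0.542]
ft_force: [-0.7, -0.0, -0.5]
grip_width: 0.0853
```

Run:
```python
from h import *
leg(649.6,-231.8,31,10.4)
p=snap('top','t2.png'); W=cloud(p);print(rect(W,(.648,-.232),.095,.064,.076))
p=snap('scene','s3.png'); W=cloud(p); print(rect(W,(.646,-.027),.095,.064,.076),rect(W,(.648,-.232),.095,.064,.076)); print([(np.round(r['centre'],3),round(r['confidence'],2)) for r in pinpoint('module',p)][:2])
print([(np.round(r['centre'],3),round(r['confidence'],2)) for r in pinpoint('flange_a',p)][:3])
```

```text
yaw -169.6: rx 3.135  x(down) 117.4 y 32.3 z -204.9
yaw 10.4: rx -0.007  x(down) 117.4 y -32.3 z 204.9
yaw 190.4: rx -3.148  x(down) 117.4 y 32.3 z -204.9
 now [644.4 -24.5 148.4] 10.01 tilt [ 0. -0. -1.] w 85.3 F [-0.7 -0.  -0.5] j [-0.04  0.57  0.29  1.29 -0.    1.36] t 9.18
[ 649.8 -233.4  152.4   65.   -79.8   70.2  308. ]
[644.  -24.4 152.4  69.1 -81.7  68.7 427. ] [ 648.5 -230.2  152.2   69.3  -80.3   69.2  496. ]
[(array([ 0.641, -0.02 ,  0.003]), 0.78), (array([0.65 , 0.396, 0.17 ]), 0.15)]
[(array([0.45 , 0.104, 0.01 ]), 0.89)]
```

View pics/s3.png

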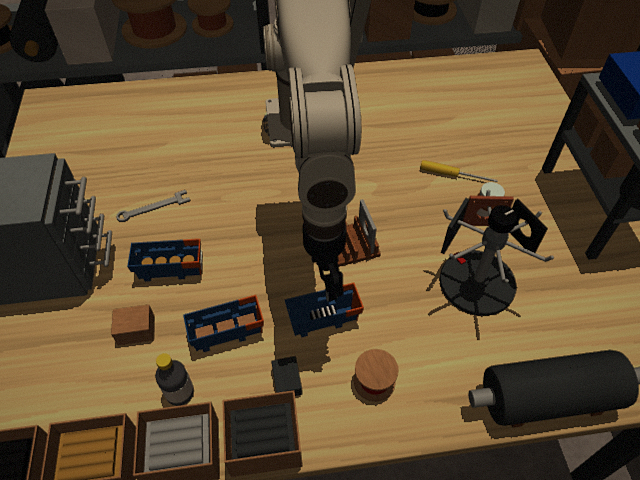

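play_rows(plan=[[0,-5.4,34.1,0,0,0,-1],[0,-5.4,34.1,0,0,0,-1],[0,-5.4,34.1,0,0,0,-1],[0,-5.4,34.1,0,0,0,-1],[0,-5.4,34.1,0,0,0,-1],[0,-5.3,34.1,0,0,0,-1],[30,0,0,0,0,0,-1],[30,0,0,0,0,0,-1],[30,0,0,0,0,0,-1],[27,0,0,0,0,0,-1],[0,0,0,0,0,0,-1],[0,0,0,0,0,0,1],[0,0,0,0,0,0,1],[0,0,0,0,0,0,1],[0,0,0,0,0,0,1],[0,0,0,0,0,0,1],[0,0,0,0,0,0,1],[0,0,0,0,0,0,1]])

```text
clock: 10.88
eef_pos: [0.6506, -0.2317, 0.0333]
tool_rot: [0.453, 0.542, -0.452, 0.544]
ft_force: [0.0, 0.3, 5.3]
grip_width: 0.0634
```

Run:
```python
from h import *
leg(646,-26,81,8.1)
```

```text
yaw -171.9: rx 3.181  x(down) -47.7 y -24.4 z 204.3
yaw 8.1: rx 0.040  x(down) -47.7 y 24.4 z -204.3
yaw 188.1: rx -3.102  x(down) -47.7 y -24.4 z 204.3
 now [ 650.6 -231.7   33.3] 10.38 tilt [ 0.003 -0.001 -1.   ] w 63.4 F [0.  0.3 5.3] j [-0.34  0.74  0.29  1.11  0.    1.05] t 10.88
```

play_rows(plan=[[-30,0,0,0,0,0,1],[-30,0,0,0,0,0,1],[-30,0,0,-0.1193,0,0,1],[-30,0,0,-0.1193,0,0,1],[0,0,0,-0.1193,0,0,1],[0,0,0,-0.1193,0,0,1],[0,0,0,-0.1193,0,0,1],[0,0,0,-0.1193,0,0,1],[0,0,0,-0.1193,0,0,1],[0,0,0,-0.1193,0,0,1],[0,0,0,-0.1193,0,0,1],[0,0,0,-0.1193,0,0,1],[0,0,0,-0.1193,0,0,1],[0,0,0,-0.1193,0,0,1],[0,0,0,-0.1193,0,0,1],[0,0,0,-0.1193,0,0,1],[0,0,0,-0.1193,0,0,1],[0,0,0,-0.1193,0,0,1],[0,0,0,-0.1193,0,0,1],[0,0,0,-0.1193,0,0,1]])

```text
clock: 12.55
eef_pos: [0.6487, -0.2312, 0.1502]
tool_rot: [-0.263, 0.657, 0.264, 0.656]
ft_force: [0.5, 0.3, -4.3]
grip_width: 0.0631
```

play_rows(plan=[[0,0,0,-0.1193,0,0,1],[0,0,0,-0.1193,0,0,1],[0,0,0,-0.1193,0,0,1],[0,0,0,-0.1193,0,0,1],[0,0,0,-0.1193,0,0,1],[0,0,0,-0.1193,0,0,1],[0,0,0,-0.1193,0,0,1],[0,0,0,-0.1193,0,0,1],[0,-4,34,0,0,0,1],[0,-4,34,0,0,0,1],[0,-4,34,0,0,0,1],[0,-4,34,0,0,0,1],[0,-4,34,0,0,0,1],[0,-4,34,0,0,0,1],[0,0,0,0,0,0,1],[0,0,0,0,0,0,1]])

```text
clock: 13.88
eef_pos: [0.6438, -0.0235, 0.1506]
tool_rot: [-0.534, 0.463, 0.535, 0.462]
ft_force: [-0.7, 0.0, -3.7]
grip_width: 0.0629
```

Run:
```python
from h import *
leg(646,-26,83.5,8.1)
for n in ('top','scene'):
    p=snap(n,'h_%s.png'%n); W=cloud(p); print(n,'held',rect(W,(.646,-.027),.11,.175,.20),'base',rect(W,(.646,-.027),.095,.064,.076))
    for t in('bin_d','bin_d_orange','bin_base','bin_base_orange'): print(t,[(np.round(r['centre'],3),round(r['confidence'],2)) for r in pinpoint(t,p)][:3])
```

```text
yaw -351.9: rx 3.145  x(down) 67.1 y 1.8 z 2.7
yaw -171.9: rx 0.004  x(down) 67.1 y -1.8 z -2.7
yaw 8.1: rx -3.138  x(down) 67.1 y 1.8 z 2.7
 now [643.8 -23.5 150.6] -171.68 tilt [-0.002 -0.    -1.   ] w 62.9 F [-0.7  0.  -3.7] j [-0.04  0.57  0.29  1.29 -0.   -1.75] t 13.88
top held [645.1 -27.2 154.2  58.9 -84.  187.  116. ] base None
bin_d []
bin_d_orange [(array([0.625, 0.253, 0.168]), 0.67), (array([ 0.655, -0.104,  0.192]), 0.55)]
bin_base [(array([ 0.467, -0.353, -0.001]), 0.65)]
bin_base_orange []
scene held [649.7 -27.8 152.3  81.7 -83.  184.  717. ] base [651.7 -24.2 155.5  64.1 -86.9  69.1 265. ]
bin_d [(array([ 0.472, -0.352,  0.   ]), 0.91), (array([ 0.641, -0.037,  0.12 ]), 0.69), (array([0.598, 0.33 , 0.231]), 0.3)]
bin_d_orange [(array([ 0.655, -0.101,  0.189]), 0.57)]
bin_base [(array([ 0.648, -0.024,  0.002]), 0.76), (array([ 0.6  ,  0.332, -0.004]), 0.72), (array([0.596, 0.33 , 0.23 ]), 0.56)]
bin_base_orange [(array([0.631, 0.048, 0.072]), 0.89), (array([ 0.654, -0.103,  0.188]), 0.65)]
```

play_rows(plan=[[20,-0.7,0,0,0,0,1],[20,0,0,0,0,0,1],[8,0,0,0,0,0,1],[5,0,0,0,0,0,1],[4,0,0,0,0,0,1],[4,0,0,0,0,0,1],[3,0,0,0,0,0,1],[0,0,0,0,0,0,1]])

```text
clock: 15.05
eef_pos: [0.6453, -0.026, 0.0873]
tool_rot: [0.534, -0.464, -0.534, -0.464]
ft_force: [-0.4, 0.3, -4.2]
grip_width: 0.0631
```

play_rows(plan=[[2,0,0,0,0,0,1],[2,0,0,0,0,0,1],[1,0,0,0,0,0,1],[0,0,0,0,0,0,1]])

```text
clock: 15.38
eef_pos: [0.6457, -0.026, 0.0833]
tool_rot: [0.534, -0.463, -0.534, -0.464]
ft_force: [-1.0, 0.4, 1.1]
grip_width: 0.0633
```

play_rows(plan=[[0,0,0,0,0,0,-1],[0,0,0,0,0,0,-1],[0,0,0,0,0,0,-1],[0,0,0,0,0,0,-1],[-20,0,0,0,0,0,-1],[-28,0,0,0,0,0,-1],[-28,0,0,0.103,0,0,-1],[0,0,0,0.103,0,0,-1],[0,15.6,-33.9,0,0,0,-1],[0,15.6,-33.9,0,0,0,-1],[0,15.6,-33.9,0,0,0,-1],[0,15.6,-33.9,0,0,0,-1],[0,15.6,-33.9,0,0,0,-1],[0,15.6,-33.9,0,0,0,-1],[0,15.6,-33.9,0,0,0,-1],[0,15.6,-33.9,0,0,0,-1],[0,15.6,-33.9,0,0,0,-1],[0,15.6,-33.9,0,0,0,-1],[0,0,0,0,0,0,-1],[0,0,0,0,0,0,-1]])

```text
clock: 17.05
eef_pos: [0.4663, -0.356, 0.1583]
tool_rot: [-0.482, 0.517, 0.482, 0.517]
ft_force: [0.2, 0.8, -0.0]
grip_width: 0.0854
```

Run:
```python
from h import *
leg(468.5,-354,33,-3.7)
for n in ('top','scene'):
    p=snap(n,'st_%s.png'%n); W=cloud(p); print(n,'d',rect(W,(.646,-.027),.11,.114,.126),'b',rect(W,(.468,-.354),.095,.064,.076),'fl',rect(W,(.448,.1),.06,.09,.11),rect(W,(.461,.001),.06,.09,.11))
```

```text
yaw -3.7: rx 3.137  x(down) 125.3 y 2.1 z -2.2
yaw 176.3: rx -0.005  x(down) 125.3 y -2.1 z 2.2
yaw 356.3: rx -3.146  x(down) 125.3 y 2.1 z -2.2
 now [ 466.3 -356.   158.3] 176.02 tilt [ 0.  0. -1.] w 85.4 F [ 0.2  0.8 -0. ] j [-0.65  0.45  0.11  1.23  0.   -2.15] t 17.05
top d [646.9 -29.8 152.1  65.6 -82.1 120.4 343. ] b [ 470.3 -336.5  114.7   64.3   86.3   70.2  178. ] fl [448.2  99.4  89.1   8.5   8.5 102.4 182. ] [462.    0.7  89.3   7.9   8.7 102.8 165. ]
scene d [645.9 -26.7 152.5  68.  -82.  119.  513. ] b [ 468.3 -352.7  153.4   69.3   86.6   68.8  467. ] fl [446.6 101.6  93.9  10.6   8.3 101.5 170. ] [461.6   3.6  93.7   9.2   8.7 101.4 162. ]
```

play_rows(plan=[[0,-2,2,0,0,0,-1],[30,0,0,0,0,0,-1],[30,0,0,0,0,0,-1],[30,0,0,0,0,0,-1],[25,0,0,0,0,0,-1],[10,0,0,0,0,0,-1],[0,0,0,0,0,0,-1],[0,0,0,0,0,0,1],[0,0,0,0,0,0,1],[0,0,0,0,0,0,1],[0,0,0,0,0,0,1],[0,0,0,0,0,0,1],[0,0,0,0,0,0,1],[0,0,0,0,0,0,1]])

```text
clock: 18.32
eef_pos: [0.4712, -0.3531, 0.0355]
tool_rot: [-0.485, 0.515, 0.482, 0.516]
ft_force: [0.4, 0.2, 6.4]
grip_width: 0.0631
```

Run:
```python
from h import *
leg(646.3,-28,185,8.1)
```

```text
yaw 8.1: rx 2.935  x(down) -149.5 y 219.2 z -297.2
yaw 188.1: rx -0.206  x(down) -149.5 y -219.2 z 297.2
yaw 368.1: rx -3.348  x(down) -149.5 y 219.2 z -297.2
 now [ 471.2 -353.1   35.5] 176.28 tilt [ 0.004 -0.002 -1.   ] w 63.1 F [0.4 0.2 6.4] j [-0.64  0.56 -0.05  0.95  0.   -2.15] t 18.32
```

play_rows(plan=[[-30,0,0,0,0,0,1],[-30,0,0,0,0,0,1],[-30,0,0,0,0,0,1],[-30,0,0,-0.103,0,0,1],[-30,0,0,-0.103,0,0,1],[0,-21.9,29.7,0,0,0,1],[0,-21.9,29.7,0,0,0,1],[0,-21.9,29.7,0,0,0,1],[0,-21.9,29.7,0,0,0,1],[0,-21.9,29.7,0,0,0,1],[0,-21.9,29.7,0,0,0,1],[0,-21.9,29.7,0,0,0,1],[0,-21.9,29.7,0,0,0,1],[0,-21.9,29.7,0,0,0,1],[0,-21.9,29.7,0,0,0,1],[0,0,0,0,0,0,1],[0,0,0,0,0,0,1],[0,0,0,0,0,0,1]])

```text
clock: 19.82
eef_pos: [0.6442, -0.0274, 0.1826]
tool_rot: [-0.534, 0.464, 0.534, 0.463]
ft_force: [-0.4, -0.4, -2.9]
grip_width: 0.063
```

Run:
```python
from h import *
leg(646.3,-27.5,135.5,188.1)
for n in ('top','scene'):
    p=snap(n,'h2_%s.png'%n); W=cloud(p); print(n,'held',rect(W,(.646,-.027),.11,.21,.235))
    for t in('bin_b_orange','bin_d_orange'): print(t,[(np.round(r['centre'],3),round(r['confidence'],2)) for r in pinpoint(t,p)][:3])
```

```text
yaw -171.9: rx 0.000  x(down) 47.1 y -2.1 z -0.4
yaw 8.1: rx -3.141  x(down) 47.1 y 2.1 z 0.4
 now [644.2 -27.4 182.6] -171.89 tilt [-0.002 -0.001 -1.   ] w 63.0 F [-0.4 -0.4 -2.9] j [-0.04  0.56  0.35  1.37 -0.   -1.75] t 19.82
top held [645.5 -30.6 151.9  64.  -82.  217.8  94. ]
bin_b_orange [(array([0.633, 0.045, 0.214]), 0.78)]
bin_d_orange []
scene held [649.1 -28.6 152.3  83.2 -83.1 216.4 557. ]
bin_b_orange [(array([0.449, 0.105, 0.059]), 0.71), (array([0.634, 0.048, 0.22 ]), 0.68), (array([0.6  , 0.333, 0.231]), 0.19)]
bin_d_orange [(array([ 0.655, -0.102,  0.122]), 0.88)]
```

play_rows(plan=[[15,-1.8,1,0,0,0,1],[12,0,0,0,0,0,1],[6,0,0,0,0,0,1],[5,0,0,0,0,0,1],[4,0,0,0,0,0,1],[2,0,0,0,0,0,1],[2,0,0,0,0,0,1],[1,0,0,0,0,0,1],[0,0,0,0,0,0,1],[0,0,0,0,0,0,1]])

```text
clock: 20.95
eef_pos: [0.6466, -0.0262, 0.1367]
tool_rot: [0.534, -0.463, -0.534, -0.464]
ft_force: [-0.6, 0.0, -3.4]
grip_width: 0.063
```

play_rows(plan=[[1,0,0,0,0,0,1],[0.6,0,0,0,0,0,1],[0,0,0,0,0,0,1],[0,0,0,0,0,0,-1],[0,0,0,0,0,0,-1],[0,0,0,0,0,0,-1],[0,0,0,0,0,0,-1],[-20,0,0,0,0,0,-1],[-30,0,0,0,0,0,-1],[-30,0,0,0,0,0,-1],[-30,0,0,0,0,0,-1],[-30,0,0,0,0,0,-1],[0,0,0,0,0,0,-1]])

```text
clock: 22.03
eef_pos: [0.649, -0.0263, 0.2827]
tool_rot: [0.537, -0.461, -0.53, -0.466]
ft_force: [0.3, -0.7, 2.1]
grip_width: 0.0854
```

Run:
```python
from h import *
K=[]
for n in ('top','scene'):
    p=snap(n,'k_%s.png'%n); W=cloud(p);f=p['frame'].astype(int)
    print(n,'b',rect(W,(.646,-.027),.11,.16,.18))
    for t in('knob','rack','hook_a'): print(t,[(np.round(r['centre'],3),round(r['confidence'],2)) for r in pinpoint(t,p)][:4])
    # knob top: points at 222-236
    m=(np.hypot(W[...,0]-.6,W[...,1]-.33)<.06)&(W[...,2]>.221)&(W[...,2]<.24)
    P=W[m]; c,r=cv2.minEnclosingCircle((P[:,:2]*1000).astype(np.float32)); print('knob circ',c,r)
    # free arm points: z 155..195 r 40..120
    for lo,hi in((.166,.195),):
        q=W-np.array([.6,.331,0]);rr=np.hypot(q[...,0],q[...,1]);a=np.degrees(np.arctan2(q[...,1],q[...,0]))
        for a0 in(-71,-11,49):
            m=(rr>.045)&(rr<.12)&(q[...,2]>.155)&(q[...,2]<.195)&(abs((a-a0+180)%360-180)<20)
            P=q[m]; 
            if m.sum()>5:
                vx,vy,x0,y0=cv2.fitLine((P[:,:2]*1000).astype(np.float32),cv2.DIST_HUBER,0,.01,.01).ravel()
                print(a0,m.sum(),'line ang',round(np.degrees(np.arctan2(vy,vx)),1),'offset from axis',round(x0*vy-y0*vx,1),'zmed',np.median(P[:,2]),'rmax',rr[m].max())
    m=(f[...,0]>90)&(f[...,1]<.45*f[...,0])&(f[...,2]<.45*f[...,0])&(np.hypot(W[...,0]-.6,W[...,1]-.33)<.11)&(W[...,2]<.04)
    print('red',m.sum(),W[m].mean(0) if m.any() else '')
leg(600,331,270,115)
```

```text
top b [651.6  46.3  36.    4.6   3.4 170.3  34. ]
knob [(array([0.603, 0.331, 0.226]), 0.77)]
rack [(array([0.6  , 0.328, 0.001]), 0.59)]
hook_a [(array([0.683, 0.321, 0.168]), 0.88), (array([0.65 , 0.396, 0.171]), 0.8), (array([0.627, 0.253, 0.169]), 0.75), (array([0.636, 0.047, 0.169]), 0.42)]
knob circ (598.8796997070312, 327.54156494140625) 25.679012298583984
-71 151 line ang -69.1 offset from axis 2.3 zmed 0.17520546993583985 rmax 0.11891361673610884
-11 154 line ang -9.5 offset from axis 3.0 zmed 0.17470118640321475 rmax 0.11494037093028278
49 147 line ang 51.1 offset from axis 1.7 zmed 0.17434261825098774 rmax 0.11406966940183838
red 0 
scene b [646.7 -26.4 152.1  68.5 -82.3 167.5 719. ]
knob [(array([0.598, 0.328, 0.231]), 0.92)]
rack [(array([0.6  , 0.335, 0.001]), 0.71)]
hook_a [(array([0.649, 0.398, 0.173]), 0.8), (array([0.628, 0.251, 0.168]), 0.62), (array([0.68 , 0.317, 0.171]), 0.59)]
knob circ (598.6559448242188, 331.549072265625) 27.583349227905273
-71 132 line ang -68.1 offset from axis 1.8 zmed 0.1736677679531028 rmax 0.11637450191802226
-11 129 line ang -10.2 offset from axis -0.2 zmed 0.17365178968207673 rmax 0.11434965020342816
49 162 line ang 50.7 offset from axis 0.2 zmed 0.17377574077558028 rmax 0.11522558067227989
red 27 [0.5434917  0.30742083 0.01990907]
yaw -245.0: rx 1.275  x(down) 3.1 y 343.0 z 109.5
yaw -65.0: rx -1.866  x(down) 3.1 y -343.0 z -109.5
 now [645.7 -26.2 273.1] -171.92 tilt [-0.003  0.    -1.   ] w 85.7 F [-0.3 -0.4  0. ] j [-0.04  0.55  0.57  1.59  0.   -1.75] t 22.43
```

play_rows(plan=[[0,-0.4,35.9,0,0,0,-1],[0,-0.4,35.9,0,0,0,-1],[0,-0.4,35.9,0,0,0,-1],[0,-0.4,35.9,0,0,0,-1],[0,-0.4,35.9,0,0,0,-1],[0,-0.4,35.9,0,0,0,-1],[0,-0.4,35.9,0,0,0,-1],[0,-0.4,35.9,0,0,0,-1],[0,-0.4,35.9,0,0,0,-1],[0,-0.4,35.9,0,0,0,-1],[0,0,0,0,0,0,-1],[0,0,0,0,0,0,-1]])

```text
clock: 23.43
eef_pos: [0.5987, 0.3321, 0.2729]
tool_rot: [-0.535, 0.463, 0.535, 0.462]
ft_force: [0.0, -0.5, -0.2]
grip_width: 0.0853
```

Run:
```python
from h import *
leg(599,330,193,-171.9)
```

```text
yaw -351.9: rx 3.145  x(down) 79.9 y -0.1 z 2.2
yaw -171.9: rx 0.004  x(down) 79.9 y 0.1 z -2.2
yaw 8.1: rx -3.138  x(down) 79.9 y -0.1 z 2.2
 now [598.7 332.1 272.9] -171.69 tilt [-0.002 -0.001 -1.   ] w 85.3 F [ 0.  -0.5 -0.2] j [ 0.51  0.65  0.73  1.66 -0.   -1.21] t 23.43
```

Descend, grip the knob.

play_rows(plan=[[25,0,-2,0,0,0,-1],[25,0,0,0,0,0,-1],[20,0,0,0,0,0,-1],[10,0,0,0,0,0,-1],[0,0,0,0,0,0,-1],[0,0,0,0,0,0,1],[0,0,0,0,0,0,1],[0,0,0,0,0,0,1],[0,0,0,0,0,0,1],[0,0,0,0,0,0,1],[0,0,0,0,0,0,1],[0,0,0,0,0,0,1],[0,0,0,0,0,0,1]])

```text
clock: 24.52
eef_pos: [0.5987, 0.3277, 0.1973]
tool_rot: [-0.534, 0.464, 0.534, 0.463]
ft_force: [-6.2, -2.7, 4.6]
grip_width: 0.051
```

play_rows(plan=[[0,0,0,0.1,0,0,1],[0,0,0,0.11,0,0,1],[0,0,0,0.11,0,0,1],[0,0,0,0.11,0,0,1],[0,0,0,0.11,0,0,1],[0,0,0,0.11,0,0,1],[0,0,0,0.11,0,0,1],[0,0,0,0.11,0,0,1],[0,0,0,0.11,0,0,1],[0,0,0,0.11,0,0,1],[0,0,0,0.11,0,0,1],[0,0,0,0.11,0,0,1],[0,0,0,0.11,0,0,1],[0,0,0,0.11,0,0,1],[0,0,0,0,0,0,1],[0,0,0,0,0,0,1]])

```text
clock: 25.85
eef_pos: [0.5944, 0.3307, 0.1973]
tool_rot: [-0.064, 0.707, 0.067, 0.701]
ft_force: [-17.7, 4.7, 7.6]
grip_width: 0.0512
```

play_rows(plan=[[0,0,0,0,0,0,-1],[0,0,0,0,0,0,-1],[0,0,0,0,0,0,-1],[0,0,0,0,0,0,-1],[0,0,0,0,0,0,-1],[-20,0,0,0,0,0,-1],[-30,0,0,0,0,0,-1],[-30,0,0,0,0,0,-1],[0,0,0,0,0,0,-1]])

```text
clock: 26.6
eef_pos: [0.6025, 0.3285, 0.2823]
tool_rot: [-0.062, 0.7, 0.066, 0.708]
ft_force: [0.1, 0.1, 1.0]
grip_width: 0.0854
```

```bash
cat > hk.py <<'E'
from h import *
def hooks(n,angs,f=None,ctr=(.599,.330)):
    p=snap(n,f);W=cloud(p);q=W-np.array([*ctr,0]);rr=np.hypot(q[...,0],q[...,1]);a=np.degrees(np.arctan2(q[...,1],q[...,0]))
    for a0 in angs:
        m=(rr>.045)&(rr<.12)&(q[...,2]>.155)&(q[...,2]<.195)&(abs((a-a0+180)%360-180)<20)
        P=q[m]
        if m.sum()>5:
            vx,vy,x0,y0=cv2.fitLine((P[:,:2]*1000).astype(np.float32),cv2.DIST_HUBER,0,.01,.01).ravel()
            print(n,a0,m.sum(),'line ang',round(np.degrees(np.arctan2(vy,vx)),1),'mean',round(a0+np.mean((a[m]-a0+180)%360-180),1),'off',round(x0*vy-y0*vx,1),'z',np.median(P[:,2]).round(4),'rmax',rr[m].max().round(3))
    print([(np.round(r['centre'],3),round(r['confidence'],2)) for r in pinpoint('hook_a',p)][:4])
    return p,W
E
python3 - <<'E'
from hk import *
for n in ('top','scene'):
    p,W=hooks(n,(203,263,323),'r_%s.png'%n)
    print('fl',rect(W,(.448,.1),.06,.09,.11),rect(W,(.461,.001),.06,.09,.11))
leg(447.6,100.9,180,98.7)
E
```

```text
top 203 146 line ang 23.1 mean 204.7 off 2.4 z 0.1747 rmax 0.117
top 263 140 line ang 82.9 mean 263.6 off 0.8 z 0.1745 rmax 0.117
top 323 145 line ang -36.0 mean 322.1 off 2.8 z 0.1748 rmax 0.118
[(array([0.665, 0.283, 0.172]), 0.94), (array([0.518, 0.3  , 0.168]), 0.72), (array([0.59 , 0.249, 0.164]), 0.64)]
fl [448.1  99.6  89.2   8.4   8.7 102.5 183. ] [462.2   0.7  89.2   8.    8.7 102.8 166. ]
scene 203 126 line ang 23.6 mean 203.2 off -0.3 z 0.1738 rmax 0.117
scene 263 142 line ang 83.5 mean 263.5 off 0.0 z 0.174 rmax 0.115
scene 323 111 line ang -36.0 mean 323.8 off 0.3 z 0.1743 rmax 0.116
[(array([0.517, 0.301, 0.166]), 0.88), (array([0.664, 0.278, 0.173]), 0.83), (array([0.587, 0.244, 0.17 ]), 0.82)]
fl [446.5 102.1  94.4   9.8   9.1 101.6 172. ] [462.4   3.6  89.7   9.4   8.4 101.7 166. ]
yaw -81.3: rx 3.171  x(down) 93.6 y 200.8 z 185.1
yaw 98.7: rx 0.029  x(down) 93.6 y -200.8 z -185.1
yaw 278.7: rx -3.112  x(down) 93.6 y 200.8 z 185.1
 now [600.1 327.4 273.6] 100.38 tilt [-0.001 -0.001 -1.   ] w 85.4 F [-0.3  0.4 -1.1] j [ 0.5   0.64  0.73  1.66 -0.    0.32] t 26.8
```

play_rows(plan=[[0,0,0,0.029,0,0,-1],[0,-25.1,-23.1,0,0,0,-1],[0,-25.1,-23.1,0,0,0,-1],[0,-25.1,-23.1,0,0,0,-1],[0,-25.1,-23.1,0,0,0,-1],[0,-25.1,-23.1,0,0,0,-1],[0,-25.1,-23.1,0,0,0,-1],[0,-25.1,-23.1,0,0,0,-1],[0,-25.1,-23.1,0,0,0,-1],[35,0,0,0,0,0,-1],[35,0,0,0,0,0,-1],[20,0,0,0,0,0,-1],[0,0,0,0,0,0,-1],[0,0,0,0,0,0,-1]])

```text
clock: 27.97
eef_pos: [0.4464, 0.1007, 0.1831]
tool_rot: [-0.054, 0.707, 0.054, 0.703]
ft_force: [0.3, -0.3, 0.2]
grip_width: 0.0847
```

Run:
```python
from hk import *
leg(447.5,100.9,93,98.7)
for n in ('top','scene'):
    p=snap(n,'q_%s.png'%n);W=cloud(p)
    print(n,'fl',rect(W,(.448,.1),.06,.09,.11),rect(W,(.461,.001),.06,.09,.11))
    print('taken',rect(W,(.599-.068,.330+.051),.06,.185,.205))
```

```text
yaw -81.3: rx 3.142  x(down) 90.1 y -0.0 z -1.1
yaw 98.7: rx 0.001  x(down) 90.1 y 0.0 z 1.1
yaw 278.7: rx -3.141  x(down) 90.1 y -0.0 z -1.1
 now [446.4 100.7 183.1] 98.73 tilt [-0.005 -0.001 -1.   ] w 84.7 F [ 0.3 -0.3  0.2] j [ 0.22  0.19 -0.19  1.2  -0.    0.07] t 27.97
top fl None [462.1   0.7  89.4   8.    8.7 103.2 166. ]
taken [530.  391.8 105.8  41.6  44.  197.  312. ]
scene fl [446.6 102.3  92.7  10.2   8.9 101.6 174. ] [462.4   3.6  91.1   9.4   8.7 101.6 160. ]
taken [529.3 392.5 103.9  40.8  46.  195.2 344. ]
```

play_rows(plan=[[35,0,1,0,0,0,-1],[35,0,0,0,0,0,-1],[20,0,0,0,0,0,-1],[0,0,0,0,0,0,-1],[0,0,0,0,0,0,0],[0,0,0,0,0,0,1],[0,0,0,0,0,0,1],[0,0,0,0,0,0,1],[0,0,0,0,0,0,1],[0,0,0,0,0,0,1],[0,0,0,0,0,0,1],[0,0,0,0,0,0,1],[0,0,0,0,0,0,1]])

```text
clock: 29.15
eef_pos: [0.4496, 0.1016, 0.0956]
tool_rot: [-0.054, 0.705, 0.054, 0.706]
ft_force: [-1.3, 0.3, 7.7]
grip_width: 0.0057
```

Run:
```python
from hk import *
u=np.array([np.cos(np.radians(203.5)),np.sin(np.radians(203.5))]);l=np.array([-u[1],u[0]])
for r in(140,88):
    P=np.array([598.9,329.5])+r*u+2.5*l; print(r,P.round(1)); leg(*P,214,23.5)
```

```text
140 [471.5 271.4]
yaw 23.5: rx 1.313  x(down) -118.4 y 87.8 z -147.0
yaw 203.5: rx -1.828  x(down) -118.4 y -87.8 z 147.0
 now [449.6 101.6  95.6] 98.75 tilt [ 0.002  0.001 -1.   ] w 5.7 F [-1.3  0.3  7.7] j [ 0.22  0.27 -0.33  0.97  0.    0.07] t 29.15
88 [519.2 292.1]
yaw 23.5: rx 1.313  x(down) -118.4 y 139.8 z -147.0
yaw 203.5: rx -1.828  x(down) -118.4 y -139.8 z 147.0
 now [449.6 101.6  95.6] 98.75 tilt [ 0.002  0.001 -1.   ] w 5.7 F [-1.3  0.3  7.7] j [ 0.22  0.27 -0.33  0.97  0.    0.07] t 29.15
```

play_rows(plan=[[-30,0,0,0,0,0,1],[-30,0,0,0,0,0,1],[-30,0,0,0,0,0,1],[-30,0,0,0.1094,0,0,1],[0,0,0,0.1094,0,0,1],[0,0,0,0.1094,0,0,1],[0,0,0,0.1094,0,0,1],[0,0,0,0.1094,0,0,1],[0,0,0,0.1094,0,0,1],[0,0,0,0.1094,0,0,1],[0,0,0,0.1094,0,0,1],[0,0,0,0.1094,0,0,1],[0,0,0,0.1094,0,0,1],[0,0,0,0.1094,0,0,1],[0,0,0,0.1094,0,0,1],[0,17.6,-29,0,0,0,1],[0,17.6,-29,0,0,0,1],[0,17.6,-29,0,0,0,1],[0,17.6,-29,0,0,0,1],[0,17.6,-29,0,0,0,1]])

```text
clock: 30.82
eef_pos: [0.4711, 0.2704, 0.2133]
tool_rot: [0.387, 0.592, -0.389, 0.591]
ft_force: [0.1, -0.7, -4.7]
grip_width: 0.0056
```

Run:
```python
from hk import *
u=np.array([np.cos(np.radians(203.5)),np.sin(np.radians(203.5))]);l=np.array([-u[1],u[0]])
P=np.array([598.9,329.5])+88*u+4.5*l; leg(*P,215.6,23.5)
for n in('top','scene'):
    p=snap(n,'a_%s.png'%n)
    W=cloud(p);print(rect(W,(.472,.270),.055,.195,.225))
    for t in('flange_a_bore','flange_a','hook_a'): print(n,t,[(np.round(r['centre'],3),round(r['confidence'],2)) for r in pinpoint(t,p)][:4])
f=p['frame'];cv2.imwrite('pics/a2.png',cv2.cvtColor(cv2.resize(f[130:330,380:580],None,fx=3,fy=3,interpolation=2),cv2.COLOR_RGB2BGR))
```

```text
yaw -156.5: rx 3.142  x(down) -2.3 y -52.8 z -1.3
yaw 23.5: rx 0.000  x(down) -2.3 y 52.8 z 1.3
yaw 203.5: rx -3.141  x(down) -2.3 y -52.8 z -1.3
 now [471.1 270.4 213.3] 23.51 tilt [-0.002 -0.002 -1.   ] w 5.6 F [ 0.1 -0.7 -4.7] j [ 0.52  0.34  0.09  1.33 -0.    1.68] t 30.82
[481.4 247.2  38.2  17.4 -51.8 219.8 116. ]
top flange_a_bore [(array([0.471, 0.274, 0.171]), 0.6)]
top flange_a [(array([0.469, 0.269, 0.129]), 0.71), (array([0.456, 0.008, 0.012]), 0.57)]
top hook_a [(array([0.588, 0.251, 0.17 ]), 0.94), (array([0.52 , 0.3  , 0.168]), 0.92), (array([0.667, 0.279, 0.169]), 0.72)]
[471.9 273.   91.4  27.1 -78.8 210.1 262. ]
scene flange_a_bore [(array([0.47 , 0.273, 0.174]), 0.74), (array([ 0.598,  0.333, -0.001]), 0.48), (array([0.598, 0.33 , 0.233]), 0.42)]
scene flange_a [(array([0.46 , 0.003, 0.013]), 0.97), (array([0.468, 0.274, 0.129]), 0.91), (array([0.631, 0.049, 0.068]), 0.67)]
scene hook_a [(array([0.517, 0.299, 0.167]), 0.95), (array([0.663, 0.279, 0.169]), 0.94), (array([0.588, 0.243, 0.171]), 0.56)]
```

View pics/a2.png

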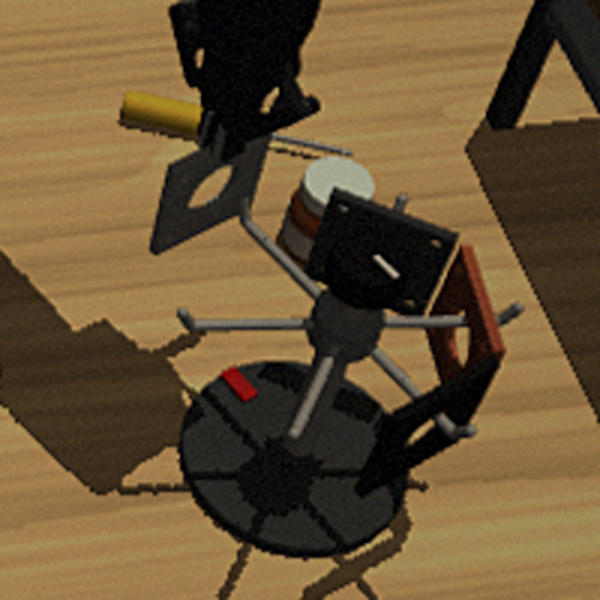

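play_rows(plan=[[-4,0,1,0,0,0,1],[0,8,0,0,0,0,1],[0,10,0,0,0,0,1],[0,10,0,0,0,0,1],[0,10,0,0,0,0,1],[0,10,0,0,0,0,1],[0,5,0,0,0,0,1],[0,0,0,0,0,0,1],[0,0,0,0,0,0,1]])

```text
clock: 31.97
eef_pos: [0.521, 0.2894, 0.2186]
tool_rot: [0.388, 0.591, -0.388, 0.591]
ft_force: [0.3, -0.0, -4.3]
grip_width: 0.0053
```

Run:
```python
from hk import *
u=np.array([np.cos(np.radians(203.5)),np.sin(np.radians(203.5))]);l=np.array([-u[1],u[0]])
P=np.array([598.9,329.5])+88*u+4.5*l; leg(*P,215.6,23.5)
p=snap('scene')
f=p['frame'];cv2.imwrite('pics/a3.png',cv2.cvtColor(cv2.resize(f[160:310,420:570],None,fx=4,fy=4,interpolation=2),cv2.COLOR_RGB2BGR))
```

```text
yaw -156.5: rx 3.142  x(down) 3.0 y 0.6 z 1.2
yaw 23.5: rx -0.000  x(down) 3.0 y -0.6 z -1.2
yaw 203.5: rx -3.142  x(down) 3.0 y 0.6 z 1.2
 now [521.  289.4 218.6] 23.5 tilt [-0. -0. -1.] w 5.3 F [ 0.3 -0.  -4.3] j [0.51 0.44 0.26 1.39 0.   1.67] t 31.97
```

View pics/a3.png

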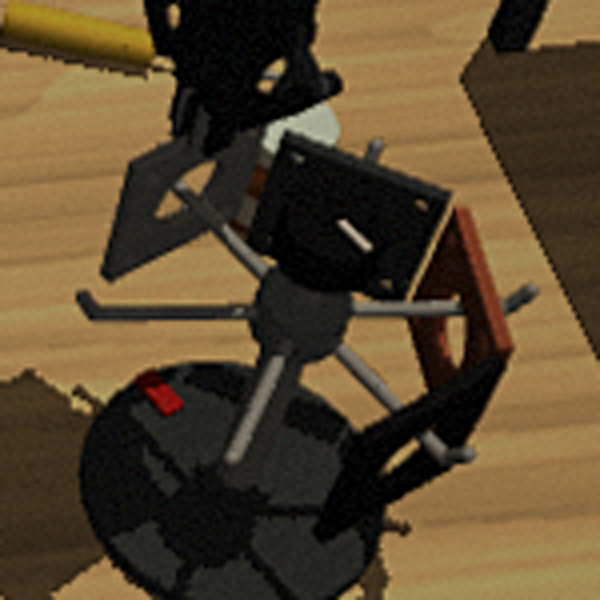

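The hook arm passes through the bore. Next I'll lower until it makes contact.

play_rows(plan=[[8,0,0,0,0,0,1],[8,0,0,0,0,0,1],[6,0,0,0,0,0,1],[3,0,0,0,0,0,1],[2,0,0,0,0,0,1],[1,0,0,0,0,0,1],[0,0,0,0,0,0,1],[0,0,0,0,0,0,1]])

```text
clock: 32.68
eef_pos: [0.5211, 0.2899, 0.1909]
tool_rot: [0.388, 0.591, -0.387, 0.592]
ft_force: [0.3, 0.1, -3.9]
grip_width: 0.0055
```

play_rows(plan=[[1,0,0,0,0,0,1],[1,0,0,0,0,0,1],[0,0,0,0,0,0,1],[0,0,0,0,0,0,1]])

```text
clock: 33.02
eef_pos: [0.5214, 0.2899, 0.1903]
tool_rot: [0.388, 0.591, -0.387, 0.592]
ft_force: [-1.2, -0.3, 5.7]
grip_width: 0.0058
```

play_rows(plan=[[0,0,0,0,0,0,0.2],[0,0,0,0,0,0,0.2],[0,0,0,0,0,0,0.2],[0,0,0,0,0,0,0.2],[-10,0,0,0,0,0,0.2],[-25,0,0,0,0,0,0.2],[-25,0,0,0,0,0,-1],[-25,0,0,0,0,0,-1],[0,0,0,0,0,0,-1]])

```text
clock: 33.77
eef_pos: [0.523, 0.2909, 0.2804]
tool_rot: [0.391, 0.59, -0.384, 0.593]
ft_force: [-0.0, -0.6, 1.5]
grip_width: 0.0691
```

Run:
```python
from hk import *
leg(599,330,193,23.5)
for n in('top','scene'):
    p,W=hooks(n,(203.5,263.5),'b_%s.png'%n)
    for t in('flange_a_bore','flange_a'): print(n,t,[(np.round(r['centre'],3),round(r['confidence'],2)) for r in pinpoint(t,p)][:4])
    print('fl',rect(W,(.461,.001),.06,.09,.11))
```

```text
yaw -156.5: rx 3.142  x(down) 87.4 y -85.3 z 5.5
yaw 23.5: rx 0.001  x(down) 87.4 y 85.3 z -5.5
yaw 203.5: rx -3.141  x(down) 87.4 y -85.3 z 5.5
 now [523.  290.9 280.4] 23.53 tilt [ 0.009  0.005 -1.   ] w 69.1 F [-0.  -0.6  1.5] j [0.51 0.42 0.39 1.53 0.   1.67] t 33.77
top 203.5 207 line ang 24.4 mean 207.8 off 1.9 z 0.1763 rmax 0.117
top 263.5 140 line ang 82.9 mean 263.7 off 0.9 z 0.1746 rmax 0.118
[(array([0.663, 0.28 , 0.172]), 0.93), (array([0.59, 0.25, 0.17]), 0.75), (array([0.519, 0.298, 0.17 ]), 0.71)]
top flange_a_bore [(array([0.52 , 0.298, 0.148]), 0.61)]
top flange_a [(array([0.512, 0.303, 0.107]), 0.71), (array([0.456, 0.006, 0.014]), 0.55)]
fl [462.2   0.7  89.3   7.9   8.6 103.1 165. ]
scene 203.5 311 line ang -66.6 mean 205.0 off 83.8 z 0.179 rmax 0.116
scene 263.5 143 line ang 82.6 mean 263.7 off 1.9 z 0.1738 rmax 0.115
[(array([0.664, 0.281, 0.173]), 0.93), (array([0.517, 0.296, 0.169]), 0.78), (array([0.586, 0.245, 0.172]), 0.64)]
scene flange_a_bore [(array([0.518, 0.301, 0.151]), 0.73), (array([ 0.656, -0.102,  0.119]), 0.24)]
scene flange_a [(array([0.458, 0.004, 0.012]), 0.82), (array([0.515, 0.311, 0.107]), 0.61)]
fl [461.6   3.4  92.2   9.3   9.4 101.6 163. ]
```

play_rows(plan=[[0,28.4,-1.8,0,0,0,-1],[0,28.4,-1.8,0,0,0,-1],[0,28.4,-1.8,0,0,0,-1],[0,0,0,0,0,0,-1],[0,0,0,0,0,0,-1],[25,0,0,0,0,0,-1],[25,0,0,0,0,0,-1],[20,0,0,0,0,0,-1],[10,0,0,0,0,0,-1],[0,0,0,0,0,0,-1],[0,0,0,0,0,0,1],[0,0,0,0,0,0,1],[0,0,0,0,0,0,1],[0,0,0,0,0,0,1],[0,0,0,0,0,0,1],[0,0,0,0,0,0,1],[0,0,0,0,0,0,1]])

```text
clock: 35.58
eef_pos: [0.5991, 0.3298, 0.1969]
tool_rot: [0.39, 0.59, -0.385, 0.593]
ft_force: [3.7, 2.0, 5.5]
grip_width: 0.0508
```

play_rows(plan=[[0,0,0,0.04,0,0,1],[0,0,0,0.06,0,0,1],[0,0,0,0.08,0,0,1],[0,0,0,0.08,0,0,1],[0,0,0,0.08,0,0,1],[0,0,0,0.08,0,0,1],[0,0,0,0.08,0,0,1],[0,0,0,0.08,0,0,1],[0,0,0,0.08,0,0,1],[0,0,0,0.08,0,0,1],[0,0,0,0.08,0,0,1],[0,0,0,0.08,0,0,1],[0,0,0,0.07,0,0,1],[0,0,0,0.05,0,0,1],[0,0,0,0.027,0,0,1],[0,0,0,0,0,0,1],[0,0,0,0,0,0,1],[0,0,0,0,0,0,1]])

```text
clock: 37.08
eef_pos: [0.5973, 0.33, 0.1969]
tool_rot: [0.633, 0.319, -0.629, 0.319]
ft_force: [-1.8, 3.1, 7.4]
grip_width: 0.0504
```

play_rows(plan=[[0,0,0,0,0,0,-1],[0,0,0,0,0,0,-1],[0,0,0,0,0,0,-1],[0,0,0,0,0,0,-1],[0,0,0,0,0,0,-1],[-20,0,0,0,0,0,-1],[-30,0,0,0,0,0,-1],[-30,0,0,0,0,0,-1],[0,0,0,0,0,0,-1],[0,0,0,0,0,0,-1]])

```text
clock: 37.92
eef_pos: [0.5979, 0.3291, 0.2763]
tool_rot: [0.633, 0.319, -0.63, 0.318]
ft_force: [1.0, -0.4, 0.4]
grip_width: 0.0857
```

Run:
```python
from hk import *
for n in('top','scene'):
    p,W=hooks(n,(203.5,263.5),'c_%s.png'%n)
    for t in('flange_a_bore','flange_a'): print(n,t,[(np.round(r['centre'],3),round(r['confidence'],2)) for r in pinpoint(t,p)][:4])
    print('fl',rect(W,(.461,.001),.06,.09,.11))
    f=p['frame'].astype(int)
    m=(f[...,0]>90)&(f[...,1]<.45*f[...,0])&(f[...,2]<.45*f[...,0])&(np.hypot(W[...,0]-.6,W[...,1]-.33)<.11)&(W[...,2]<.04)
    print('red',m.sum(),W[m].mean(0) if m.any() else '')
leg(462,2,180,98.7)
```

```text
top 203.5 195 line ang -55.2 mean 211.1 off 82.8 z 0.176 rmax 0.117
top 263.5 144 line ang -81.5 mean 278.5 off 0.2 z 0.1746 rmax 0.117
[(array([0.533, 0.282, 0.167]), 0.86), (array([0.52 , 0.363, 0.172]), 0.71), (array([0.61 , 0.249, 0.173]), 0.69)]
top flange_a_bore [(array([0.516, 0.362, 0.169]), 0.52), (array([0.518, 0.362, 0.148]), 0.51)]
top flange_a [(array([0.52 , 0.374, 0.104]), 0.56), (array([0.455, 0.005, 0.015]), 0.55)]
fl [462.1   0.7  89.5   7.9   8.7 103.  164. ]
red 34 [0.54204423 0.30234806 0.02037343]
scene 203.5 226 line ang -62.8 mean 207.2 off 86.0 z 0.1741 rmax 0.117
scene 263.5 137 line ang -80.4 mean 279.1 off 0.6 z 0.174 rmax 0.115
[(array([0.534, 0.275, 0.17 ]), 0.89), (array([0.613, 0.246, 0.171]), 0.86), (array([0.516, 0.362, 0.169]), 0.72)]
scene flange_a_bore [(array([0.521, 0.364, 0.15 ]), 0.92)]
scene flange_a [(array([0.462, 0.004, 0.01 ]), 0.88), (array([0.524, 0.374, 0.106]), 0.7)]
fl [460.    3.3  95.5   9.1   8.1 101.2 167. ]
red 40 [0.53982532 0.30632841 0.0191728 ]
yaw -81.3: rx 0.783  x(down) 92.6 y 302.4 z 182.3
yaw 98.7: rx -2.359  x(down) 92.6 y -302.4 z -182.3
 now [596.4 328.5 272.6] -36.46 tilt [-0.002 -0.001 -1.   ] w 85.5 F [-0.4  0.  -0. ] j [0.5  0.63 0.71 1.65 0.   2.71] t 38.32
```

The hook stopped about 15° short of the red mark, so I'll turn it the rest of the way.

play_rows(plan=[[25,1.4,-2.5,0,0,0,-1],[25,0,0,0,0,0,-1],[20,0,0,0,0,0,-1],[9,0,0,0,0,0,-1],[0,0,0,0,0,0,-1],[0,0,0,0,0,0,1],[0,0,0,0,0,0,1],[0,0,0,0,0,0,1],[0,0,0,0,0,0,1],[0,0,0,0,0,0,1],[0,0,0,0,0,0,1],[0,0,0,0,0,0,1],[0,0,0,0,0,0,1],[0,0,0,0.05,0,0,1],[0,0,0,0.07,0,0,1],[0,0,0,0.07,0,0,1],[0,0,0,0.07,0,0,1],[0,0,0,0,0,0,1],[0,0,0,0,0,0,1]])

```text
clock: 39.9
eef_pos: [0.5987, 0.3318, 0.1975]
tool_rot: [0.668, 0.236, -0.666, 0.233]
ft_force: [-4.9, 1.8, 3.6]
grip_width: 0.0508
```

play_rows(plan=[[0,0,0,0,0,0,-1],[0,0,0,0,0,0,-1],[0,0,0,0,0,0,-1],[0,0,0,0,0,0,-1],[0,0,0,0,0,0,-1],[-20,0,0,0,0,0,-1],[-30,0,0,0,0,0,-1],[-30,0,0,0,0,0,-1],[0,0,0,0,0,0,-1],[0,0,0,0,0,0,-1]])

```text
clock: 40.73
eef_pos: [0.6007, 0.3303, 0.2776]
tool_rot: [0.669, 0.234, -0.665, 0.234]
ft_force: [-0.5, 1.0, -0.9]
grip_width: 0.0855
```

Run:
```python
from hk import *
for n in('top','scene'):
    p,W=hooks(n,(203.5,263.5),'d_%s.png'%n)
    for t in('flange_a_bore','flange_a'): print(n,t,[(np.round(r['centre'],3),round(r['confidence'],2)) for r in pinpoint(t,p)][:4])
    print('fl',rect(W,(.461,.001),.06,.09,.11))
leg(462,2,180,98.7)
f=p['frame'];cv2.imwrite('pics/d2.png',cv2.cvtColor(cv2.resize(f[160:310,420:570],None,fx=4,fy=4,interpolation=2),cv2.COLOR_RGB2BGR))
```

```text
top 203.5 146 line ang 24.3 mean 205.2 off 1.4 z 0.1742 rmax 0.116
top 263.5 142 line ang 83.8 mean 264.0 off 0.2 z 0.1745 rmax 0.118
[(array([0.521, 0.298, 0.168]), 0.77), (array([0.586, 0.246, 0.17 ]), 0.7), (array([0.527, 0.38 , 0.168]), 0.64)]
top flange_a_bore [(array([0.527, 0.381, 0.148]), 0.73)]
top flange_a [(array([0.534, 0.394, 0.104]), 0.69), (array([0.458, 0.007, 0.01 ]), 0.5)]
fl [462.1   0.7  89.5   7.9   8.6 103.1 166. ]
scene 203.5 129 line ang 23.3 mean 203.5 off 0.6 z 0.1738 rmax 0.117
scene 263.5 142 line ang 84.7 mean 264.2 off -0.2 z 0.1741 rmax 0.115
[(array([0.588, 0.246, 0.171]), 0.88), (array([0.521, 0.297, 0.17 ]), 0.69), (array([0.527, 0.383, 0.166]), 0.65)]
scene flange_a_bore [(array([0.531, 0.383, 0.151]), 0.91), (array([0.528, 0.382, 0.17 ]), 0.26)]
scene flange_a [(array([0.538, 0.394, 0.106]), 0.98), (array([0.462, 0.007, 0.011]), 0.87), (array([0.635, 0.048, 0.17 ]), 0.19)]
fl [461.2   3.4  93.    9.    8.7 101.7 167. ]
yaw -81.3: rx 0.523  x(down) 93.6 y 303.1 z 185.1
yaw 98.7: rx -2.619  x(down) 93.6 y -303.1 z -185.1
 now [599.1 329.6 273.6] -51.35 tilt [-0.002 -0.001 -1.   ] w 85.2 F [ 1.4 -0.5 -0.1] j [ 0.5   0.64  0.73  1.66 -0.    2.97] t 41.13
```

View pics/d2.png

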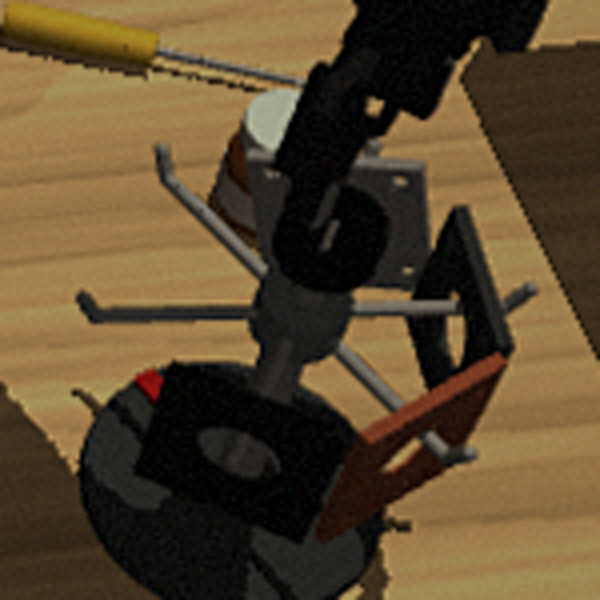

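play_rows(plan=[[0,17,31.2,0,0,0,-1],[0,17,31.2,0,0,0,-1],[0,17,31.2,0,0,0,-1],[0,17,31.2,0,0,0,-1],[0,17,31.2,0,0,0,-1],[0,17,31.2,0,0,0,-1],[0,17,31.2,0,0,0,-1],[0,17,31.2,0,0,0,-1],[0,17,31.2,0,0,0,-1],[0,17,31.2,0,0,0,-1],[0,0,0,0.105,0,0,-1],[0,0,0,0.105,0,0,-1],[0,0,0,0.105,0,0,-1],[0,0,0,0.105,0,0,-1],[0,0,0,0.104,0,0,-1],[30,0,0,0,0,0,-1],[30,0,0,0,0,0,-1],[30,0,0,0,0,0,-1],[0,0,0,0,0,0,-1],[0,0,0,0,0,0,-1]])

```text
clock: 42.8
eef_pos: [0.4603, 0.0022, 0.1837]
tool_rot: [-0.704, -0.053, 0.707, -0.053]
ft_force: [-1.1, -0.4, 0.0]
grip_width: 0.0855
```

Run:
```python
from hk import *
leg(462,2,93,98.7)
for n in ('top','scene'):
    p=snap(n);W=cloud(p);print(n,'fl',rect(W,(.461,.001),.06,.09,.11))
```

```text
yaw -261.3: rx 3.140  x(down) 90.7 y -0.5 z 1.6
yaw -81.3: rx -0.001  x(down) 90.7 y 0.5 z -1.6
yaw 98.7: rx -3.143  x(down) 90.7 y -0.5 z 1.6
 now [460.3   2.2 183.7] -81.38 tilt [-0.004 -0.    -1.   ] w 85.5 F [-1.1 -0.4  0. ] j [ 0.    0.19 -0.18  1.2  -0.    3.  ] t 42.8
top fl None
scene fl [460.9   3.2  96.3   9.4   8.7 101.4 166. ]
```

play_rows(plan=[[35,0.4,-1,0,0,0,-1],[35,0,0,0,0,0,-1],[21,0,0,0,0,0,-1],[0,0,0,0,0,0,-1],[0,0,0,0,0,0,0],[0,0,0,0,0,0,1],[0,0,0,0,0,0,1],[0,0,0,0,0,0,1],[0,0,0,0,0,0,1],[0,0,0,0,0,0,1],[0,0,0,0,0,0,1],[0,0,0,0,0,0,1],[0,0,0,0,0,0,1]])

```text
clock: 43.98
eef_pos: [0.4635, 0.0021, 0.0946]
tool_rot: [0.706, 0.053, -0.705, 0.053]
ft_force: [-1.4, -0.4, 6.2]
grip_width: 0.0054
```

Run:
```python
from hk import *
u=np.array([np.cos(np.radians(203.8)),np.sin(np.radians(203.8))]);l=np.array([-u[1],u[0]])
o,M=pose();off=np.dot(np.array([462,2])-o['eef_pos'][:2]*1000, M[:2,2]);print('flange offset along tool z',off)
for r in(145,88):
    P=np.array([598.9,329.5])+r*u+2.5*l; print(r,P.round(1)); leg(*P,216,23.8)
```

```text
flange offset along tool z 1.4911252964695336
145 [467.2 268.7]
yaw -156.2: rx 1.306  x(down) -121.4 y -111.0 z 242.4
yaw 23.8: rx -1.836  x(down) -121.4 y 111.0 z -242.4
 now [463.5   2.1  94.6] -81.37 tilt [ 0.002  0.    -1.   ] w 5.4 F [-1.4 -0.4  6.2] j [ 0.    0.28 -0.32  0.97  0.    3.  ] t 43.98
88 [519.4 291.7]
yaw -156.2: rx 1.306  x(down) -121.4 y -168.0 z 242.4
yaw 23.8: rx -1.836  x(down) -121.4 y 168.0 z -242.4
 now [463.5   2.1  94.6] -81.37 tilt [ 0.002  0.    -1.   ] w 5.4 F [-1.4 -0.4  6.2] j [ 0.    0.28 -0.32  0.97  0.    3.  ] t 43.98
```

play_rows(plan=[[-30,0,0,0,0,0,1],[-30,0,0,0,0,0,1],[-30,0,0,0,0,0,1],[-31,0,0,-0.1148,0,0,1],[0,0,0,-0.1148,0,0,1],[0,0,0,-0.1148,0,0,1],[0,0,0,-0.1148,0,0,1],[0,0,0,-0.1148,0,0,1],[0,0,0,-0.1148,0,0,1],[0,0,0,-0.1148,0,0,1],[0,0,0,-0.1148,0,0,1],[0,0,0,-0.1148,0,0,1],[0,0,0,-0.1148,0,0,1],[0,0,0,-0.1148,0,0,1],[0,0,0,-0.1148,0,0,1],[0,0,0,-0.1148,0,0,1],[0,0,0,-0.1148,0,0,1],[0,0,0,-0.1148,0,0,1],[0,0,0,-0.1148,0,0,1]])

```text
clock: 45.57
eef_pos: [0.4621, 0.002, 0.2137]
tool_rot: [0.384, 0.594, -0.385, 0.593]
ft_force: [0.6, 0.3, -2.7]
grip_width: 0.0057
```

play_rows(plan=[[0,13.9,-30.5,0,0,0,1],[0,13.9,-30.5,0,0,0,1],[0,13.9,-30.5,0,0,0,1],[0,13.9,-30.5,0,0,0,1],[0,13.9,-30.5,0,0,0,1],[0,13.9,-30.5,0,0,0,1],[0,13.9,-30.5,0,0,0,1],[0,13.8,-30.5,0,0,0,1],[0,0,0,0,0,0,1],[0,0,0,0,0,0,1]])

```text
clock: 46.4
eef_pos: [0.4649, 0.2715, 0.2132]
tool_rot: [0.384, 0.594, -0.386, 0.593]
ft_force: [-0.1, -1.3, -2.7]
grip_width: 0.0057
```

Run:
```python
from hk import *
u=np.array([np.cos(np.radians(203.8)),np.sin(np.radians(203.8))]);l=np.array([-u[1],u[0]])
P=np.array([598.9,329.5])+88*u+1*l; leg(*P,216,23.8)
for n in('top','scene'):
    p=snap(n,'e_%s.png'%n)
    for t in('flange_a_bore','hook_a'): print(n,t,[(np.round(r['centre'],3),round(r['confidence'],2)) for r in pinpoint(t,p)][:4])
```

```text
yaw -156.2: rx 3.146  x(down) -2.8 y -58.0 z -2.0
yaw 23.8: rx 0.005  x(down) -2.8 y 58.0 z 2.0
yaw 203.8: rx -3.137  x(down) -2.8 y -58.0 z -2.0
 now [464.9 271.5 213.2] 24.07 tilt [-0.002 -0.002 -1.   ] w 5.7 F [-0.1 -1.3 -2.7] j [ 0.53  0.33  0.08  1.32 -0.    1.68] t 46.4
top flange_a_bore [(array([0.529, 0.382, 0.146]), 0.45)]
top hook_a [(array([0.585, 0.247, 0.172]), 0.95), (array([0.526, 0.383, 0.17 ]), 0.89)]
scene flange_a_bore [(array([0.53 , 0.382, 0.15 ]), 0.97)]
scene hook_a [(array([0.587, 0.245, 0.17 ]), 0.97), (array([0.522, 0.296, 0.172]), 0.96), (array([0.526, 0.379, 0.166]), 0.85)]
```

Run:
```python
import cv2
f=cv2.imread('pics/e_scene.png');cv2.imwrite('pics/e2.png',cv2.resize(f[130:310,330:570],None,fx=3.2,fy=3.2,interpolation=2))
```

```text
(no output)
```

View pics/e2.png

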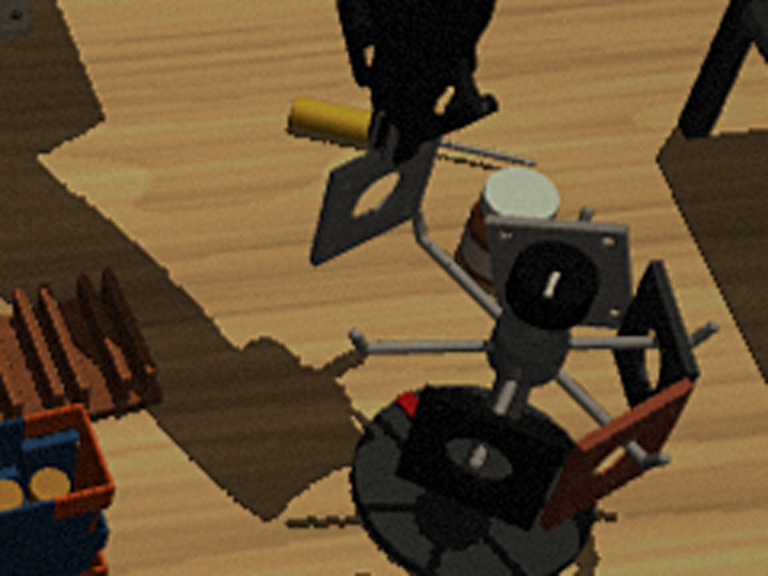

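play_rows(plan=[[-3,0,2,0,0,0,1],[0,8,0,0,0,0,1],[0,10,0,0,0,0,1],[0,10,0,0,0,0,1],[0,10,0,0,0,0,1],[0,10,0,0,0,0,1],[0,8,0,0,0,0,1],[0,0,0,0,0,0,1],[0,0,0,0,0,0,1]])

```text
clock: 47.45
eef_pos: [0.5184, 0.2907, 0.2175]
tool_rot: [0.386, 0.592, -0.386, 0.592]
ft_force: [-0.4, -0.7, -3.7]
grip_width: 0.0058
```

Run:
```python
from hk import *
u=np.array([np.cos(np.radians(203.8)),np.sin(np.radians(203.8))]);l=np.array([-u[1],u[0]])
P=np.array([598.9,329.5])+88*u+1*l; leg(*P,192,23.8)
for n in('top','scene'):
    p=snap(n,'f_%s.png'%n)
    for t in('flange_a_bore','hook_a'): print(n,t,[(np.round(r['centre'],3),round(r['confidence'],2)) for r in pinpoint(t,p)][:4])
f=p['frame'];cv2.imwrite('pics/f2.png',cv2.cvtColor(cv2.resize(f[160:310,420:570],None,fx=4,fy=4,interpolation=2),cv2.COLOR_RGB2BGR))
```

```text
yaw -156.2: rx 3.142  x(down) 25.5 y -1.3 z 2.0
yaw 23.8: rx 0.000  x(down) 25.5 y 1.3 z -2.0
yaw 203.8: rx -3.141  x(down) 25.5 y -1.3 z 2.0
 now [518.4 290.7 217.5] 23.82 tilt [-0. -0. -1.] w 5.8 F [-0.4 -0.7 -3.7] j [ 0.51  0.44  0.25  1.38 -0.    1.67] t 47.45
top flange_a_bore []
top hook_a [(array([0.52 , 0.299, 0.168]), 0.76)]
scene flange_a_bore [(array([0.532, 0.381, 0.151]), 0.75)]
scene hook_a [(array([0.529, 0.38 , 0.168]), 0.95), (array([0.519, 0.299, 0.17 ]), 0.85), (array([0.586, 0.245, 0.172]), 0.77)]
```

View pics/f2.png

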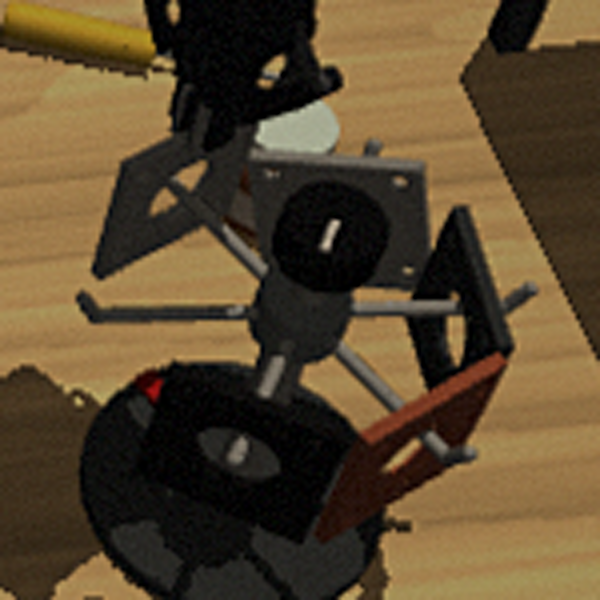

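The arm is through the bore at about (175,190). I'll lower to contact, which I expect at a TCP height of about 189.5.

play_rows(plan=[[8,0,0,0,0,0,1],[8,0,0,0,0,0,1],[6,0,0,0,0,0,1],[3,0,0,0,0,0,1],[1,0,0,0,0,0,1],[1,0,0,0,0,0,1],[1,0,0,0,0,0,1],[0,0,0,0,0,0,1],[0,0,0,0,0,0,1]])

```text
clock: 48.5
eef_pos: [0.518, 0.291, 0.19]
tool_rot: [0.386, 0.592, -0.386, 0.593]
ft_force: [-0.1, -0.2, -3.6]
grip_width: 0.0058
```

play_rows(plan=[[1,0,0,0,0,0,1],[1,0,0,0,0,0,1],[0,0,0,0,0,0,1],[0,0,0,0,0,0,1]])

```text
clock: 48.83
eef_pos: [0.5183, 0.2911, 0.1893]
tool_rot: [0.387, 0.592, -0.385, 0.593]
ft_force: [-2.3, -0.9, 6.3]
grip_width: 0.0056
```

Contact. Now release, lift and back away.

play_rows(plan=[[0,0,0,0,0,0,0.2],[0,0,0,0,0,0,0.2],[0,0,0,0,0,0,0.2],[0,0,0,0,0,0,0.2],[-10,0,0,0,0,0,0.2],[-25,0,0,0,0,0,0.2],[-25,0,0,0,0,0,0.2],[-25,0,0,0,0,0,0.2],[0,-30,0,0,0,0,0.2],[0,-30,0,0,0,0,0.2],[0,-30,0,0,0,0,0.2],[0,-30,0,0,0,0,0.2],[0,-30,0,0,0,0,0.2],[0,0,0,0,0,0,0.2],[0,0,0,0,0,0,0.2]])

```text
clock: 50.08
eef_pos: [0.38, 0.2299, 0.2739]
tool_rot: [0.386, 0.592, -0.385, 0.593]
ft_force: [-0.2, 0.1, 0.8]
grip_width: 0.0341
```

Run:
```python
from hk import *
for n in('top','scene'):
    p=snap(n,'g_%s.png'%n);W=cloud(p)
    for t in('flange_a_bore','hook_a','bin_base','bin_b_orange','bin_d_orange','bin_base_orange'): print(n,t,[(np.round(r['centre'],3),round(r['confidence'],2)) for r in pinpoint(t,p)][:4])
    print('rim b',rect(W,(.646,-.027),.1,.16,.176))
print(get_obs()['clock'],get_obs()['eef_pos'])
```

```text
top flange_a_bore [(array([0.63 , 0.049, 0.069]), 0.66), (array([0.527, 0.38 , 0.148]), 0.57)]
top hook_a [(array([0.524, 0.297, 0.167]), 0.79), (array([0.526, 0.382, 0.17 ]), 0.76), (array([0.589, 0.247, 0.17 ]), 0.68)]
top bin_base [(array([ 0.648, -0.026, -0.   ]), 0.6)]
top bin_b_orange [(array([0.636, 0.047, 0.168]), 0.7)]
top bin_d_orange [(array([0.597, 0.335, 0.001]), 0.58), (array([0.603, 0.33 , 0.228]), 0.29)]
top bin_base_orange [(array([0.508, 0.308, 0.109]), 0.42)]
rim b [647.9 -29.4 152.1  65.4 -82.1 169.9 439. ]
scene flange_a_bore [(array([0.53 , 0.385, 0.151]), 0.67)]
scene hook_a [(array([0.52 , 0.295, 0.171]), 0.95), (array([0.587, 0.245, 0.169]), 0.83), (array([0.527, 0.383, 0.169]), 0.75)]
scene bin_base [(array([ 0.644, -0.023,  0.003]), 0.89)]
scene bin_b_orange [(array([0.635, 0.048, 0.171]), 0.6)]
scene bin_d_orange [(array([ 0.657, -0.1  ,  0.119]), 0.74)]
scene bin_base_orange [(array([0.631, 0.046, 0.067]), 0.78)]
rim b [647.  -26.4 152.6  68.2 -82.1 167.8 734. ]
50.7833 [0.38073955 0.23022733 0.27259157]
```

View pics/g_scene.png

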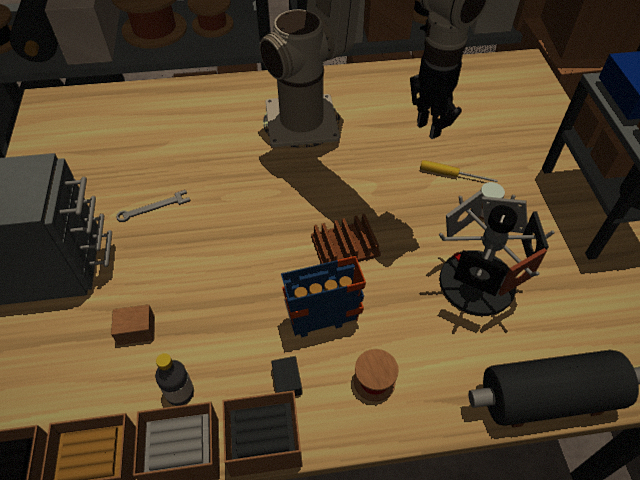

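Run:
```python
from hk import *
p=snap('scene');W=cloud(p)
for c in((.521,.294),(.529,.382)):
    print(rect(W,c,.06,.189,.21)); m=np.hypot(W[...,0]-c[0],W[...,1]-c[1])<.055; Z=W[m][:,2];print('top of plate',np.nanpercentile(Z[Z<.22],99.5), 'lowest>90mm',Z[Z>.09].min())
print([(np.round(r['centre'],3),round(r['confidence'],2)) for r in search_frame('flange_a',p)])
f=p['frame'];cv2.imwrite('pics/z2.png',cv2.cvtColor(cv2.resize(f[170:320,420:570],None,fx=4,fy=4,interpolation=2),cv2.COLOR_RGB2BGR))
```

```text
[510.8 299.9  99.9  31.9 -76.3 195.9 171. ]
top of plate 0.20458878368962502 lowest>90mm 0.09431346471391211
[534.2 396.8  91.1  36.5  45.  196.6 213. ]
top of plate 0.2065876097795923 lowest>90mm 0.10059584794966092
[(array([0.534, 0.388, 0.174]), 0.68)]
```

View pics/z2.png

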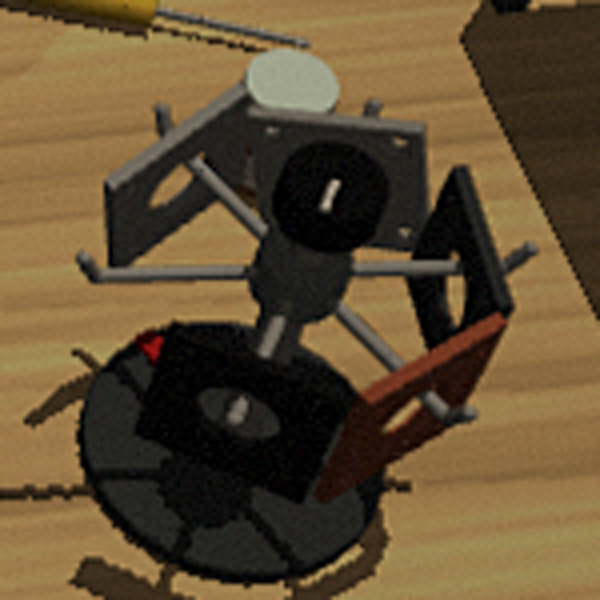

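Both flanges hang on their hooks, and the robot is clear. I'm handing the job in.

```bash
python3 -c "
from workcell import *
print(job_done())"
```

```text
the job is handed in; nothing more can be done
None
```

I finished and handed in the job at about 51 s of the 210 s; no verdict is reported. At this start there were two goods bins (bin_b, bin_d; no bin_c) and two flanges.

- **Stack:** The module is inside the base bin; this was last seen before bin_d went on top. bin_d is turned half a turn on the base, and bin_b is turned back on top of it. At the last check bin_b's rim was at about 168–170 mm (170 expected), and the orange ends alternated. In plan it sat within about 3 mm of the base bin.
- **Flanges:** One is on hook_a and one on hook_b. Each hook was within about 2° of the red mark when I loaded it. In both cases the weight came off the gripper at the expected height.
- **Last checks:**
  - **hook_a:** the detector puts its flange's bore at about 150 mm high and within 5 mm of the hook.
  - **hook_b:** the detector did not report this bore. I confirmed it only from the picture, which shows the plate hanging on the arm.
  - **Depth readings:** plate tops read about 205 mm against the 197 mm expected. That measuring region also takes in other parts, so I did not rely on it.
- **Trouble on the way:** The second rack turn stopped about 15° short of the mark. I turned it the rest of the way before loading hook_b.
- **Bystanders:** I touched none of them, and in the final picture they stand where they were.

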